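# Scoop the failed caps into the tilting reject bin and shut it

### The arm

A 6-joint arm with a two-finger parallel gripper is mounted at the origin on the work surface. World frame = base frame: x ahead of the robot, y to its left, z up, the work surface at z = 0. Lengths are in m, angles in degrees, forces in N, time in s.
With the tool pointing down it reaches from about 0.4 to 0.825 m from the base axis. Payload 7 kg.
Tool frame: the origin (TCP) lies at the very end of the fingers, on their centre line; the grasp point (between the pads) lies r.grip_depth behind it (r.grip_depth is the distance from the TCP to the grasp point, in m); z points along the fingers, y is the direction in which the jaws open and shut (so a half turn about z gives the same grasp; the last joint's range is limited). The gripper opens to 88 mm and grips with 3 to 60 N. Pads are 19 mm wide; open, the fingers measure 130 mm over their backs; the gripper's body (78 mm by 193 mm) begins 47 mm behind the grasp point.
Start: joints at [-53.107, 20.546, 0.682, 0, -70.136, -16.507], TCP at [0.235, -0.633, 0.227] pointing down, gripper open.
Joint ranges: [-176.03, 176.03], [-82.01, 121.73], [-58.28, 71.71], [-173.87, 95.51], [-174.79, -0.11], [-173.66, 173.66]. Speed limits (degrees/s): [136.94, 136.94, 172.46, 180, 180, 180].

### API

Orientations are given as [roll, pitch, yaw] about the fixed x, y, z axes, in that order (R = Rz(yaw) Ry(pitch) Rx(roll)).
In Python, from plant import r gives the robot as it stands. The module is installed in compiled form; this text tells all that it offers.
- The arm moves only by the tool step_arm, never from a script. Its argument "increments" is a list of rows, each a list of 3 entries, a list of its own where there are three numbers: the shift along the tool's x, y, z in m, then the turn, a rotation vector about the tool's x, y, z in rad, then the closure, from 0 (fully open) to 1 (shut). In form: [[[x, y, z], [wx, wy, wz], grip], ...]. A call has 1 to 10 rows; each row is the pose to reach, as a shift and turn from the pose commanded when the call began, along the tool's axes at that moment; what a row does not reach only later rows make up. A row lasts 1/10 s, in which the tool goes at most 50 mm and 8.59 degrees, less where a joint would pass 70% of its speed; a pose out of reach is approached as far as the arm can. A call with a gripper value outside its range is refused whole. The fingers move at their own pace and stop on an object; "force" is the grip in N (left out, the last holds). Time passes only in rows, so rows that repeat a pose let the fingers close. It gives the time, the measured TCP pose, the force and the opening at its end, in the units of the state.
- r.get_state(): the state, without advancing time (a new reading comes with each control period).
- r.capture(name): name is "side" or "top" or "wrist"; returns a dict with "color" (420x560x3 uint8, red, green, blue), "intrinsics" (3x3 intrinsics, pixels), "rvec" (rotation vector, rad) and "tvec" (3), from world to camera coordinates, as OpenCV has them; the wrist camera has in their place "T_tool_cam" (4x4, takes a point from camera to tool coordinates, whose origin is the TCP and whose axes are the flange's). Camera axes: x right, y down, z forward; pixel columns grow to the right and rows downward; lengths in m; the calibration is good to about 2 mm. A picture is of the moment at which its call begins: read the wrist's pose just before it. There is no depth.
- r.close_job(): hands the job in, once; it reports no verdict.
The state is a dict: "time_s": time; "joints": joint angles; "qd": joint speeds; "joint_torque": joint torques, N m; "tcp_pos": TCP position; "eef_rot": TCP orientation; "contact_force": force on the tool from outside, world axes, zero at the start; "moment": the same for the moment, N m; "gripper_width": finger opening in m.
Only numpy, scipy, OpenCV 4.12 (cv2) and the standard library are available. Lean on these libraries where they do the work, as an engineer would, in place of code of your own. Each camera call takes 0.05 s, during which the arm holds its last target.

### The job

Use the hand scoop to clear all five failed brass caps out of the sorting trough and tip them into the tin reject bin, which stands tilted open; never touch the caps with the gripper. Then lay the scoop back flat on the rubber mat and push the bin upright until it is fully home under its hood, with all five caps still inside. Leave the other things on the ledge where they are.

Things in the scene. Friction and masses are not known exactly. Their poses are not given: they have to be found in the camera images.
- scoop_grip (a point): Hand scoop: bare metal bowl, wooden handle. Middle of the handle: a flat-sided bar 24 mm wide (across y), 20 mm thick, 92 mm long, rising backwards at 30 degrees to the bowl's floor (along -x, +z). Axes: x from handle to open lip, z up out of the bowl. The point is 95 mm behind the bowl's centre, 51 mm above its underside. Mass 0.15-0.24 kg, balanced over the bowl's rear. Starts flat on the mat.
- scoop_bowl (a point): Same scoop and axes: centre of the bowl's inner floor. Floor 90 mm (x) by 96 mm (y), 1.5 mm thick: lip edge at x = +45, underside at z = -1.5. Back wall (x = -45) 36 mm high; side walls 32 mm high to x = -5, then 18 mm to x = +20; the last 25 mm is a bare lip, the front is open.
- trough: Sheet-steel sorting trough bolted to the ledge, 200 mm long (x), 111 mm wide (y). Origin at the centre of its underside; x runs along it from the open near end (x = -100 mm) to the closed far end. Floor top at z = 3 mm. Side walls 30 mm high, 106 mm apart inside; end wall 45 mm high, inner face at x = +97.5 mm.
- mat: Black rubber mat on the ledge, 240 mm (x) by 140 mm (y), 3 mm thick, fixed. Origin at the centre of its underside.
- bin (a joint): Tilt of the tin reject bin about its hinge pin, rad. 0 = upright, fully home under the hood; grows as the bin leans out to the front (towards the robot); travel ends at 0.7; starts at 0.5 to 0.65. The hinge is stiff: the bin stays where it is left; pushing it shut takes 3 to 6 N near its upper edge.
- bin_hinge (a point): Centre of the hinge pin, 42 mm above the ledge, on the fixed grey bracket (does not tilt). x points level from the bin's front to its back, y along the pin. Bracket cheeks: y = +-77 mm, x = -38 to +82, 210 mm high. Flat hood: x = -38 to +84 mm, its underside 168 mm above the pin. The upright bin's mouth is under the hood; only what leans out before the hood is open from above.
- bin_in (a point): Centre of the bin's inner floor; turns with the bin (axes equal the hinge point's when upright; z up along the walls). The open-topped bin is inside 104 mm (x) by 130 mm (y), 130 mm deep, walls 3 mm; upright, this point is 15 mm behind and 10 mm above the pin.
- bin_front (a point): On the outer face of the bin's front wall, mid-width, 35 mm below its upper edge; turns with the bin, same axes. Upright, it is 40 mm in front of the pin (x = -40 mm) and 105 mm above it; the upper edge is 140 mm above the pin.
- cap0_center (a point): Failed brass outlet cap: a squat round barrel 22 mm across and 18 mm high with round shoulders (flat ends 9 mm across), 20 g, smooth and slippery; this point is its centre. One of five alike standing on end in the far half of the trough at the start.
- cap1_center (a point): Failed brass outlet cap: a squat round barrel 22 mm across and 18 mm high with round shoulders (flat ends 9 mm across), 20 g, smooth and slippery; this point is its centre. One of five alike standing on end in the far half of the trough at the start.
- cap2_center (a point): Failed brass outlet cap: a squat round barrel 22 mm across and 18 mm high with round shoulders (flat ends 9 mm across), 20 g, smooth and slippery; this point is its centre. One of five alike standing on end in the far half of the trough at the start.
- cap3_center (a point): Failed brass outlet cap: a squat round barrel 22 mm across and 18 mm high with round shoulders (flat ends 9 mm across), 20 g, smooth and slippery; this point is its centre. One of five alike standing on end in the far half of the trough at the start.
- cap4_center (a point): Failed brass outlet cap: a squat round barrel 22 mm across and 18 mm high with round shoulders (flat ends 9 mm across), 20 g, smooth and slippery; this point is its centre. One of five alike standing on end in the far half of the trough at the start.
- regulator: Bystander: cracked grey gas regulator, a 74 mm round body 42 mm high with brass ends, about 130 mm long. Origin under its centre.
- stem: Bystander: bent brass valve stem, 10 mm thick, about 95 mm long, lying. Origin near its middle, on the ledge.
- knob_cap: Bystander: blue plastic six-lobed knob cap, 50 mm across, 18 mm high. Origin under its centre.
- sleeve: Bystander: aluminium adapter sleeve standing on end, 32 mm outside, 22 mm bore, 42 mm high. Origin under its centre.
- spanner: Bystander: steel spanner 180 mm long, lying. Origin under its middle.
- leak_fluid: Bystander: white bottle, 60 mm across, 150 mm high, standing. Origin under its centre.

How it is judged:
By the outcome, as a careful person would: the job done as asked, in the order asked, and still so for the second after the job is handed in, with the robot touching nothing.
It also fails if it takes over 61 s, if anything falls off the work surface, if the arm or the gripper's body presses on something with over 40 N, if the wrist force passes 120 N, or if a joint passes its speed limit or range.

## Working session

There is one attempt and no reset: what is moved stays moved. The work goes in short steps, Python scripts to look and compute and a tool call to move; the robot and the scene stay as the last step left them, time stands still between calls to the robot, and variables do not carry over. Pictures are saved under pics/ and viewed, and the job is handed in when it is done.

Besides the shell and the picture viewer there is one more tool, called after ">>>" as name(argument=value, ...), one argument or row to a line, values as JSON. step_arm: Moves the arm, as the interface text tells. Its arguments: {"type":"object","properties":{"increments":{"type":"array","items":{"type":"array"}},"force":{"type":"number"}},"required":["increments"]}

```bash
mkdir -p pics
cat > h.py <<'E'
import numpy as np, cv2
from plant import r
from scipy.spatial.transform import Rotation as R
def snap(n,f):
    s=r.get_state(); c=r.capture(n); cv2.imwrite('pics/'+f,c['color'][:,:,::-1]); 
    c['state']=s
    return c
def cam(c):
    K=np.array(c['intrinsics'])
    if 'rvec' in c:
        M=R.from_rotvec(np.ravel(c['rvec'])).as_matrix(); t=np.ravel(c['tvec']); return K,M.T,-M.T@t
    s=c['state']; T=np.array(c['T_tool_cam']); Rt=R.from_euler('xyz',s['eef_rot'],degrees=True).as_matrix()
    return K,Rt@T[:3,:3],Rt@T[:3,3]+np.array(s['tcp_pos'])
def ray(c,u,v):
    K,M,o=cam(c); d=M@np.linalg.inv(K)@np.array([u,v,1.]); return o,d/np.linalg.norm(d)
def onz(c,u,v,z):
    o,d=ray(c,u,v); return o+d*(z-o[2])/d[2]
def tri(a,b):
    (o1,d1),(o2,d2)=a,b
    A=np.stack([d1,-d2],1); s=np.linalg.lstsq(A,o2-o1,rcond=None)[0]
    p,q=o1+d1*s[0],o2+d2*s[1]; return (p+q)/2,np.linalg.norm(p-q)
def proj(c,P):
    K,M,o=cam(c); p=K@(M.T@(np.asarray(P)-o)); return p[:2]/p[2]
E
python3 - <<'E'
from h import *
import pickle
print(r.get_state(), r.grip_depth)
D={}
for n in ['side','top','wrist']:
    c=snap(n,n+'0.png'); D[n]=c; print(n,cam(c))
pickle.dump(D,open('d0.pkl','wb'))
E
```

```text
{'time_s': 0.0, 'joints': array([-5.31090412e+01,  2.05910981e+01,  6.33471967e-01, -2.06585105e-02,
       -7.01375048e+01, -1.65052217e+01]), 'qd': array([ 0.01215279, -0.02129847, -0.00043436,  0.03272998, -0.15605211,
        0.00098406]), 'joint_torque': array([ 1.15142561e-04, -5.82725573e+01,  2.93065470e+01,  6.99709922e+00,
        7.22651108e-03, -1.63213567e-04]), 'tcp_pos': array([ 0.23490768, -0.63226702,  0.22562253]), 'eef_rot': array([ 1.79903271e+02, -8.40953827e-03, -1.59621291e+02]), 'contact_force': array([-0.47006209,  0.34054673, -0.16747968]), 'moment': array([0.0065881 , 0.01230426, 0.02001768]), 'gripper_width': 0.08786454983793897} 0.0188
side (array([[389.57696862,   0.        , 275.20880139],
       [  0.        , 389.57696862, 208.15054097],
       [  0.        ,   0.        ,   1.        ]]), array([[-9.60936764e-01, -1.66970263e-01,  2.20729398e-01],
       [-2.76767525e-01,  5.81224644e-01, -7.65230456e-01],
       [-5.22635257e-04, -7.96428807e-01, -6.04732075e-01]]), array([0.33599065, 0.74466884, 0.71029407]))
top (array([[487.55074358,   0.        , 277.89871628],
       [  0.        , 487.55074358, 207.51006655],
       [  0.        ,   0.        ,   1.        ]]), array([[-0.01202202, -0.98471792,  0.17374147],
       [-0.99988287,  0.01348448,  0.00723948],
       [-0.00947166, -0.17363409, -0.98476469]]), array([ 0.37876119, -0.03740536,  1.27588517]))
wrist (array([[342.03159371,   0.        , 272.11950514],
       [  0.        , 342.03159371, 210.7944932 ],
       [  0.        ,   0.        ,   1.        ]]), array([[-0.34923926,  0.89885958,  0.26473268],
       [ 0.93703145,  0.33440828,  0.10071323],
       [ 0.00199825,  0.28323586, -0.9590482 ]]), array([ 0.16276643, -0.65931486,  0.38358197]))
```

View pics/side0.png

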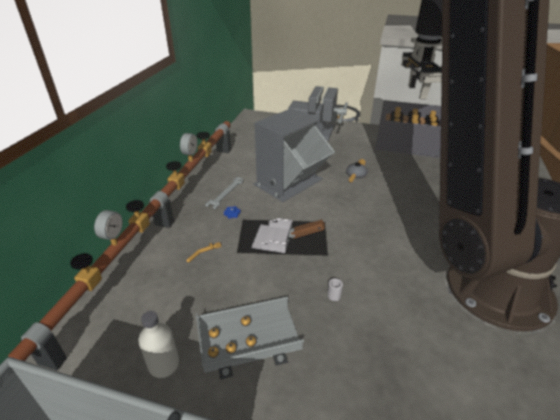

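View pics/top0.png

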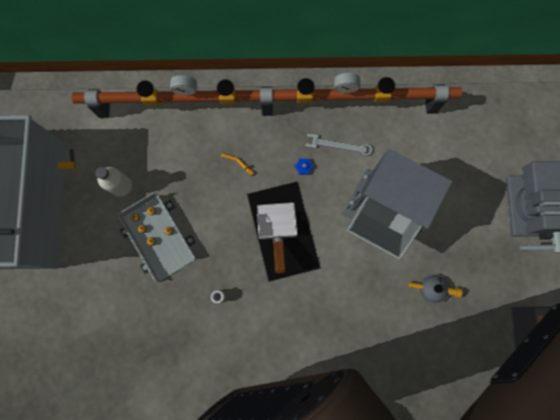

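View pics/wrist0.png

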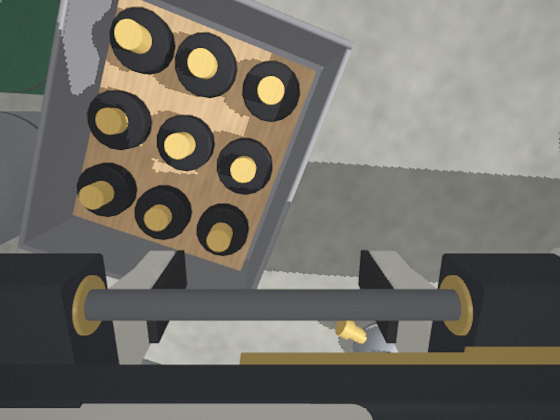

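Overview: the top view shows the trough at about (157,237), the scoop on the mat at (278,235) with its handle towards the robot, and the bin at (400,215). Next I'll enlarge these.

Run:
```python
import cv2
t=cv2.imread('pics/top0.png'); s=cv2.imread('pics/side0.png')
def cr(i,x0,y0,x1,y1,k,f): cv2.imwrite('pics/'+f,cv2.convertScaleAbs(cv2.resize(i[y0:y1,x0:x1],None,fx=k,fy=k,interpolation=cv2.INTER_CUBIC),alpha=1.3,beta=20))
cr(t,100,180,340,300,3.3,'t_a.png'); cr(t,330,140,470,270,4,'t_b.png')
cr(s,180,90,370,270,3.3,'s_a.png'); cr(s,180,270,360,390,4,'s_b.png')
```

```text
(no output)
```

View pics/t_a.png

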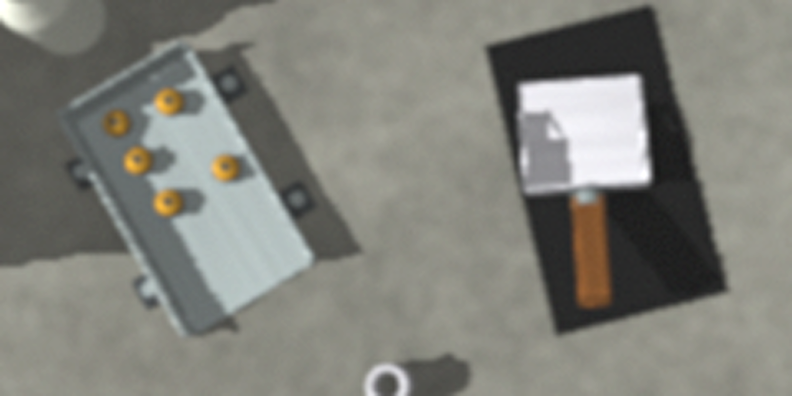

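View pics/t_b.png

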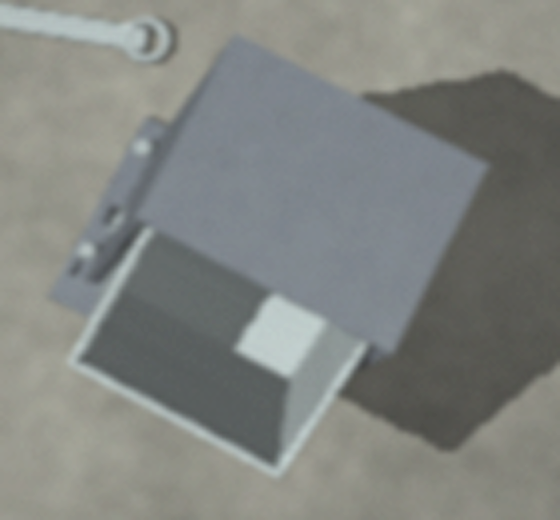

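View pics/s_a.png

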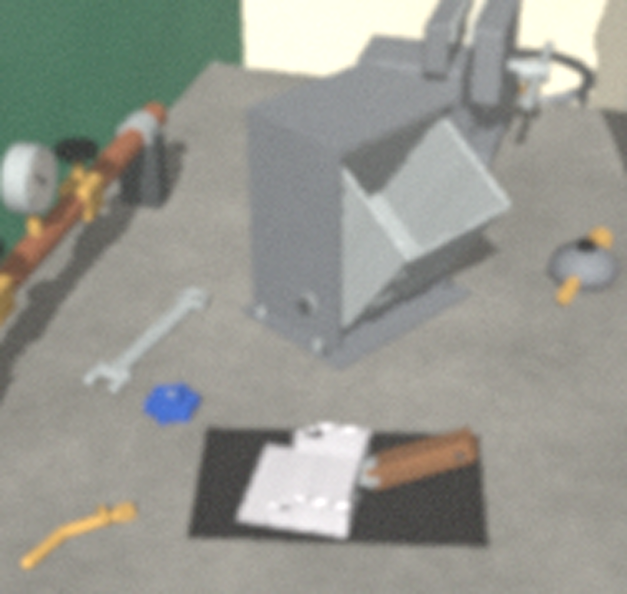

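View pics/s_b.png

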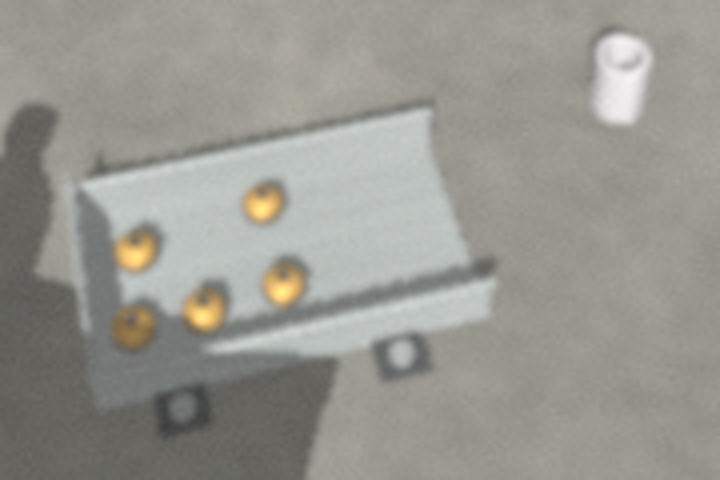

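Run:
```python
from h import *
import pickle
D=pickle.load(open('d0.pkl','rb')); T=D['top'];S=D['side']
np.set_printoptions(precision=4,suppress=True)
ta=lambda x,y:ray(T,100+x/3.3-.35,180+y/3.3-.35); tb=lambda x,y:ray(T,330+x/4-.37,140+y/4-.37)
sa=lambda x,y:ray(S,180+x/3.3-.35,90+y/3.3-.35); sb=lambda x,y:ray(S,180+x/4-.37,270+y/4-.37)
z=lambda a,h:a[0]+a[1]*(h-a[0][2])/a[1][2]
print('mat',*[z(ta(*p),.003) for p in [(487,46),(653,7),(727,290),(558,333)]],'\n side',*[z(sa(*p),.003) for p in [(207,428),(190,540),(487,545),(480,432)]],sep='\n')
print('lip top',*[z(ta(*p),.005) for p in [(518,83),(640,75)]],'lip side',*[z(sa(*p),.005) for p in [(237,521),(262,447)]],sep='\n')
print('back top',*[z(ta(*p),.04) for p in [(525,192),(650,184)]])
print('handle tri end', tri(ta(596,305),sa(470,435)), 'front',tri(ta(588,197),sa(375,470)))
caps_t=[(115,123),(168,101),(137,161),(167,203),(225,168)]
caps_s=[(133,326),(136,248),(205,307),(284,282),(264,201)]
for a,b in zip(caps_t,caps_s): print('cap',tri(ta(*a),sb(*b)), z(ta(*a),.014),z(sb(*b),.012))
print('trough',[tri(ta(*a),sb(*b)) for a,b in [((185,43),(80,183)),((65,112),(100,405)),((312,262),(432,106)),((185,333),(493,275))]])
print('bin front up', tri(tb(278,472),sa(510,204)),tri(tb(73,360),sa(408,260)))
print('hood',tri(tb(236,37),sa(250,112)),tri(tb(140,220),sa(343,158)), [z(tb(*p),.212) for p in [(236,37),(488,163),(390,354),(140,220)]])
print('sleeve',tri(ta(387,383),sb(622,50)))
for n,p in dict(bottletop=(103,174),stem=(240,163),knob=(305,167),reg=(435,290)).items(): print(n,onz(T,*p,0.15 if n[0]=='b' else .02))
```

```text
mat
[0.6421 0.0533 0.003 ]
[ 0.6725 -0.0814  0.003 ]
[ 0.4438 -0.1352  0.003 ]
[ 0.412  -0.0021  0.003 ]

 side
[ 0.6706 -0.0726  0.003 ]
[0.6354 0.0638 0.003 ]
[0.4092 0.0046 0.003 ]
[ 0.4396 -0.1332  0.003 ]
lip top
[0.611  0.0283 0.005 ]
[ 0.6162 -0.0698  0.005 ]
lip side
[0.6061 0.0348 0.005 ]
[ 0.6154 -0.0589  0.005 ]
back top [0.5191 0.0214 0.04  ] [ 0.524  -0.0751  0.04  ]
handle tri end (array([ 0.4326, -0.0322,  0.0798]), np.float64(0.005048123760588338)) front (array([ 0.5121, -0.0275,  0.0304]), np.float64(0.007024449537435363))
cap (array([0.5809, 0.3493, 0.0116]), np.float64(0.0018593913004422804)) [0.5814 0.3488 0.014 ] [0.5798 0.3495 0.012 ]
cap (array([0.5977, 0.3072, 0.0123]), np.float64(0.002567032096946938)) [0.5986 0.3071 0.014 ] [0.5965 0.3069 0.012 ]
cap (array([0.5499, 0.3302, 0.013 ]), np.float64(0.002010912215557324)) [0.5507 0.3302 0.014 ] [0.5491 0.3295 0.012 ]
cap (array([0.5162, 0.3053, 0.0128]), np.float64(0.0018321590112600488)) [0.517  0.3052 0.014 ] [0.5155 0.3048 0.012 ]
cap (array([0.5433, 0.2604, 0.0116]), np.float64(0.0023690597426397186)) [0.5442
[... 270 characters left out ...]
0.2835, 0.03  ]), np.float64(0.0033749241956586126))]
bin front up (array([ 0.4559, -0.3108,  0.1316]), np.float64(0.004120625046561633)) (array([ 0.5246, -0.1942,  0.1282]), np.float64(0.0024495746122355096))
hood (array([ 0.6971, -0.2834,  0.2046]), np.float64(0.005255715785498845)) (array([ 0.5929, -0.2248,  0.2013]), np.float64(0.0042584194355328115)) [array([ 0.6975, -0.2813,  0.212 ]), array([ 0.6226, -0.4177,  0.212 ]), array([ 0.5161, -0.3563,  0.212 ]), array([ 0.5929, -0.2227,  0.212 ])]
sleeve (array([0.3739, 0.1266, 0.0401]), np.float64(0.0027125180398186507))
bottletop [0.6642 0.3865 0.15  ]
stem [0.722  0.0712 0.02  ]
knob [ 0.7085 -0.1014  0.02  ]
reg [ 0.3828 -0.4234  0.02  ]
```

```bash
cat >> h.py <<'E'
np.set_printoptions(precision=4,suppress=True)
AT=np.diag([-1.,1,-1])
def rel(p,Rm,s=None):
    s=s or r.get_state(); R0=R.from_euler('xyz',s['eef_rot'],degrees=True).as_matrix()
    d=R0.T@(np.array(p)-s['tcp_pos']); w=R.from_matrix(R0.T@Rm).as_rotvec()
    print('shift',d.round(4),'rot',w.round(4),'rows',max(np.linalg.norm(d)/.05,np.degrees(np.linalg.norm(w))/8.59).round(1),'target',np.array(p).round(4))
def RS(a,b): return R.from_euler('zy',[0,0]).as_matrix() if 0 else (R.from_euler('z',a,degrees=True)*R.from_euler('y',b,degrees=True)).as_matrix()
TB=np.array([-.095,0,.0307])   # TCP in bowl frame
def scoop(lip,a,b,tb=None):    # lip underside point world -> tcp pose
    M=RS(a,b); t=TB if tb is None else tb
    bowl=np.array(lip)-M@np.array([.045,0,-.0015]); return bowl+M@t, M@AT
TR=(np.array([.527,.2858,0]),30.3)
def trp(x,y,z): M=R.from_euler('z',TR[1],degrees=True).as_matrix(); return TR[0]+M@np.array([x,y,z])
def trinv(p): M=R.from_euler('z',TR[1],degrees=True).as_matrix(); return M.T@(np.array(p)-TR[0])
BN=(np.array([.587,-.308,0]),-29.6)
def bnp(x,y,z): M=R.from_euler('z',BN[1],degrees=True).as_matrix(); return BN[0]+M@np.array([x,y,z])
def bninv(p): M=R.from_euler('z',BN[1],degrees=True).as_matrix(); return M.T@(np.array(p)-BN[0])
def st():
    s=r.get_state(); print(round(s['time_s'],2),s['tcp_pos'],s['eef_rot'],'F',s['contact_force'],'w',s['gripper_width'],'j',s['joints'].round(1)); return s
E
python3 - <<'E'
from h import *
for p in [(0.5809,0.3493,.012),(0.5977,0.3072,.012),(0.5499,0.3302,.012),(0.5162,0.3053,.012),(0.5433,0.2604,.012)]: print(trinv(p))
rel([.40,-.03,.20],RS(3.5,0)@AT)
E
```

```text
[0.0786 0.0276 0.012 ]
[ 0.0718 -0.0172  0.012 ]
[0.0422 0.0268 0.012 ]
[0.0005 0.0223 0.012 ]
[ 0.0013 -0.0302  0.012 ]
shift [-0.3645  0.5072  0.0264] rot [ 0.0013 -0.0004  0.2946] rows 12.5 target [ 0.4  -0.03  0.2 ]
```

>>> step_arm(
  increments=[
    [[-0.36, 0.507, 0.01], [0, 0, 0.295], 0],
    [[-0.36, 0.507, 0.01], [0, 0, 0.295], 0],
    [[-0.36, 0.507, 0.01], [0, 0, 0.295], 0],
    [[-0.36, 0.507, 0.01], [0, 0, 0.295], 0],
    [[-0.36, 0.507, 0.01], [0, 0, 0.295], 0],
    [[-0.36, 0.507, 0.01], [0, 0, 0.295], 0],
    [[-0.36, 0.507, 0.01], [0, 0, 0.295], 0],
    [[-0.36, 0.507, 0.01], [0, 0, 0.295], 0],
    [[-0.36, 0.507, 0.01], [0, 0, 0.295], 0],
    [[-0.36, 0.507, 0.01], [0, 0, 0.295], 0],
  ],
)

```text
time_s: 1.15
tcp_pos: [0.3643, -0.148, 0.2187]
eef_rot: [180.0, 0.1, -176.5]
contact_force: [2.1, 0.1, 0.5]
gripper_width: 0.0877
```

Run:
```python
from h import *
st(); rel([.40,-.03,.20],RS(3.5,0)@AT)
```

```text
1.15 [ 0.3643 -0.148   0.2187] [ 179.9944    0.0584 -176.5317] F [2.1321 0.0989 0.5155] w 0.0877139700818761 j [  7.1  -7.3 -32.6  -0.  -64.5 -93.6]
shift [-0.0428  0.1156  0.0188] rot [ 0.0001  0.001  -0.0006] rows 2.5 target [ 0.4  -0.03  0.2 ]
```

>>> step_arm(
  increments=[
    [[-0.045, 0.116, 0.01], [0, 0, 0], 0],
    [[-0.045, 0.116, 0.01], [0, 0, 0], 0],
    [[-0.045, 0.116, 0.01], [0, 0, 0], 0],
    [[-0.045, 0.116, 0.01], [0, 0, 0], 0],
  ],
)

```text
time_s: 1.55
tcp_pos: [0.403, -0.0287, 0.2083]
eef_rot: [180.0, -0.0, -176.3]
contact_force: [-0.6, -1.0, -0.7]
gripper_width: 0.0879
```

Run:
```python
from h import *
import pickle
st(); c=snap('wrist','w1.png'); pickle.dump(c,open('w1.pkl','wb')); t=snap('top','t1.png')
```

```text
1.55 [ 0.403  -0.0287  0.2083] [ 179.9929   -0.001  -176.2917] F [-0.5703 -1.0464 -0.7351] w 0.08789644212360521 j [  24.3   -5.4  -32.6   -0.   -62.9 -110.6]
```

View pics/w1.png

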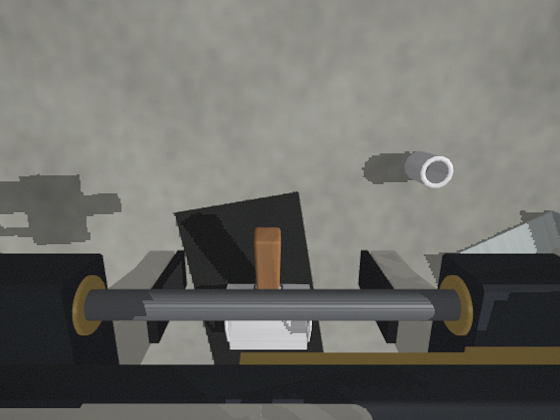

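Run:
```python
from h import *
import pickle
c=pickle.load(open('w1.pkl','rb'))
im=c['color'].astype(int); m=((im[:,:,0]>im[:,:,2]+40)&(im[:,:,0]>100)).astype(np.uint8); m[:215]=0;m[292:]=0;m[:,:200]=0;m[:,340:]=0
ys,xs=np.nonzero(m)
for v in [228,230,235,245,260,275,285]: 
    q=xs[ys==v]; print(v,q.min() if len(q) else None,q.max() if len(q) else None)
a=onz(c,268.5,ys.min(),.0857); print('end',ys.min(),a, 'width',onz(c,281,230,.0857)-onz(c,255.5,230,.0857))
# bowl back wall top corners at z=.003+.0015+.036
print('mat corners',onz(c,176,212,.003),onz(c,298,192,.003))
```

```text
228 257 279
230 257 280
235 256 280
245 255 280
260 256 280
275 257 279
285 258 278
end 228 [ 0.4245 -0.0303  0.0857] width [-0.0015  0.0221  0.    ]
mat corners [ 0.4415 -0.1327  0.003 ] [0.4099 0.0002 0.003 ]
```

Run:
```python
from h import *
import pickle
c=pickle.load(open('w1.pkl','rb'))
cv2.imwrite('pics/w1c.png',cv2.resize(c['color'][215:360,215:325,::-1],None,fx=5,fy=4,interpolation=cv2.INTER_CUBIC))
print('bottom rear', onz(c,268,227.5,.0683)+np.array([.0448,.0027,0]))
```

```text
bottom rear [ 0.4749 -0.0279  0.0683]
```

View pics/w1c.png

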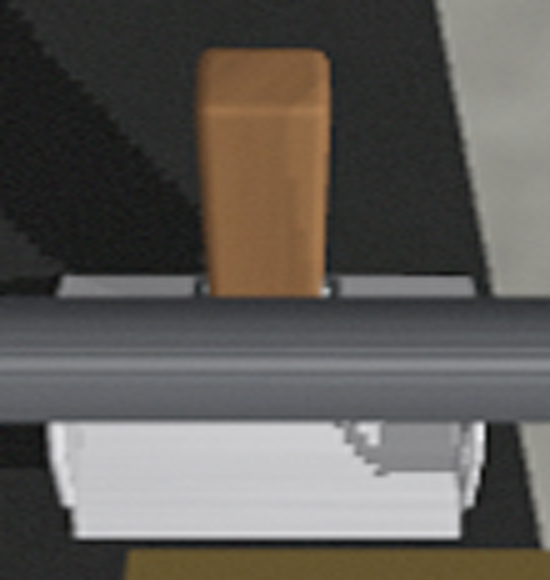

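The scoop's end face, handle and lip are clear: lip from (230,349) to (307,349) in the wrist image, handle centred at u≈268.

Run:
```python
from h import *
import pickle
c=pickle.load(open('w1.pkl','rb'))
a=onz(c,230,349.5,.0045);b=onz(c,307.4,349.5,.0045); d=b-a; print(a,b,(a+b)/2,np.linalg.norm(d),np.degrees(np.arctan2(-d[0],d[1])))
rel([.475,-.0275,.12],RS(3.7,0)@AT)
```

```text
[ 0.6169 -0.0673  0.0045] [0.6106 0.0295 0.0045] [ 0.6137 -0.0189  0.0045] 0.09696170458055131 3.7381683473865293
shift [-0.0731 -0.0012  0.0883] rot [-0.0001 -0.0007 -0.0019] rows 2.3 target [ 0.475  -0.0275  0.12  ]
```

>>> step_arm(
  increments=[
    [[-0.072, -0.001, 0.09], [0, 0, 0], 0],
    [[-0.072, -0.001, 0.09], [0, 0, 0], 0],
    [[-0.072, -0.001, 0.09], [0, 0, 0], 0],
    [[-0.072, -0.001, 0.13], [0, 0, 0], 0],
    [[-0.072, -0.001, 0.172], [0, 0, 0], 0],
    [[-0.072, -0.001, 0.172], [0, 0, 0], 0],
    [[-0.072, -0.001, 0.172], [0, 0, 0], 0],
    [[-0.072, -0.001, 0.172], [0, 0, 0], 0],
  ],
)

```text
time_s: 2.45
tcp_pos: [0.4755, -0.0281, 0.0385]
eef_rot: [180.0, 0.2, -176.5]
contact_force: [1.1, -0.3, -0.5]
gripper_width: 0.0878
```

Run:
```python
from h import *
st(); rel([.4742,-.0278,.0345],RS(3.7,0)@AT)
```

```text
2.45 [ 0.4755 -0.0281  0.0385] [ 179.9771    0.1605 -176.5318] F [ 1.0565 -0.3101 -0.5152] w 0.08782420310848744 j [  20.4   14.4  -37.6    0.   -37.9 -107. ]
shift [0.0013 0.0003 0.004 ] rot [ 0.0004  0.0028 -0.004 ] rows 0.1 target [ 0.4742 -0.0278  0.0345]
```

>>> step_arm(
  increments=[
    [[0.001, 0, 0.003], [0, 0, 0], 0],
    [[0.001, 0, 0.003], [0, 0, 0], 1],
    [[0.001, 0, 0.003], [0, 0, 0], 1],
    [[0.001, 0, 0.003], [0, 0, 0], 1],
    [[0.001, 0, 0.003], [0, 0, 0], 1],
    [[0.001, 0, 0.003], [0, 0, 0], 1],
    [[0.001, 0, 0.003], [0, 0, 0], 1],
  ],
  force=60,
)

```text
time_s: 3.15
tcp_pos: [0.4732, -0.0279, 0.0335]
eef_rot: [-180.0, -0.0, -176.5]
contact_force: [-0.8, 0.3, -0.7]
gripper_width: 0.0451
```

Run:
```python
from h import *
for i in range(3): st()
```

```text
3.15 [ 0.4732 -0.0279  0.0335] [-179.9968   -0.0064 -176.5119] F [-0.8373  0.26   -0.6526] w 0.04508007735843255 j [  20.5   14.7  -38.     0.   -37.2 -107. ]
3.15 [ 0.4732 -0.0279  0.0335] [-179.9968   -0.0064 -176.5119] F [-0.8373  0.26   -0.6526] w 0.04508007735843255 j [  20.5   14.7  -38.     0.   -37.2 -107. ]
3.15 [ 0.4732 -0.0279  0.0335] [-179.9968   -0.0064 -176.5119] F [-0.8373  0.26   -0.6526] w 0.04508007735843255 j [  20.5   14.7  -38.     0.   -37.2 -107. ]
```

>>> step_arm(
  increments=[
    [[0, 0, 0], [0, 0, 0], 1],
    [[0, 0, 0], [0, 0, 0], 1],
    [[0, 0, 0], [0, 0, 0], 1],
    [[0, 0, 0], [0, 0, 0], 1],
    [[0, 0, 0], [0, 0, 0], 1],
    [[0, 0, 0], [0, 0, 0], 1],
  ],
)

```text
time_s: 3.75
tcp_pos: [0.4732, -0.028, 0.0335]
eef_rot: [-180.0, -0.0, -176.5]
contact_force: [-0.9, -0.3, -0.7]
gripper_width: 0.0239
```

Run:
```python
from h import *
st(); 
rel([.4742,-.0278,.20],RS(3.7,-10)@AT)
```

```text
3.75 [ 0.4732 -0.028   0.0335] [-179.9969   -0.0063 -176.517 ] F [-0.8714 -0.3089 -0.7114] w 0.02386416670238616 j [  20.5   14.7  -38.     0.   -37.2 -107. ]
shift [-0.001   0.0001 -0.1665] rot [-0.0004 -0.1746 -0.0038] rows 3.3 target [ 0.4742 -0.0278  0.2   ]
```

>>> step_arm(
  increments=[
    [[0, 0, -0.02], [0, 0, 0], 1],
    [[0, 0, -0.05], [0, 0, 0], 1],
    [[0, 0, -0.1], [0, 0, 0], 1],
    [[0, 0, -0.12], [0, 0, 0], 1],
    [[0, 0, -0.12], [0, 0, 0], 1],
  ],
)

```text
time_s: 4.25
tcp_pos: [0.4751, -0.0274, 0.1567]
eef_rot: [179.9, 0.3, -176.5]
contact_force: [0.3, -0.2, -1.9]
gripper_width: 0.0238
```

```bash
sed -i 's/^TB=.*/TB=np.array([-.0958,0,.029])/' h.py
python3 - <<'E'
from h import *
st(); c=snap('wrist','w2.png')
print(trp(-.035,0,.10)); rel(*scoop(trp(-.035,0,.10),30.3,0))
E
```

```text
4.25 [ 0.4751 -0.0274  0.1567] [ 179.9208    0.3453 -176.4992] F [ 0.2824 -0.1613 -1.9221] w 0.02383958045540901 j [  20.5    4.9  -29.7    0.   -55.  -107. ]
[0.4968 0.2681 0.1   ]
shift [0.0847 0.2303 0.0241] rot [ 0.0005  0.0029 -0.4683] rows 4.9 target [0.3752 0.1971 0.1305]
```

View pics/w2.png

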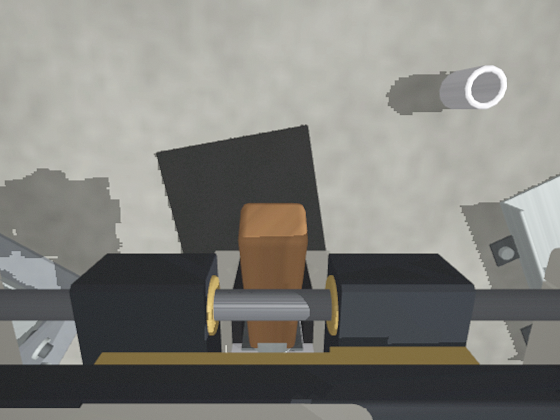

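>>> step_arm(
  increments=[
    [[0.02, 0.04, 0], [0, 0, -0.12], 1],
    [[0.04, 0.08, 0], [0, 0, -0.24], 1],
    [[0.06, 0.13, 0], [0, 0, -0.36], 1],
    [[0.075, 0.18, 0], [0, 0, -0.468], 1],
    [[0.085, 0.21, 0.005], [0, 0, -0.468], 1],
    [[0.085, 0.23, 0.01], [0, 0, -0.468], 1],
    [[0.085, 0.23, 0.02], [0, 0, -0.468], 1],
    [[0.085, 0.23, 0.02], [0, 0, -0.468], 1],
  ],
)

```text
time_s: 5.1
tcp_pos: [0.3727, 0.1952, 0.1309]
eef_rot: [-179.9, -0.3, -149.7]
contact_force: [-0.5, -0.3, -1.9]
gripper_width: 0.0231
```

Run:
```python
from h import *
import pickle
st(); c=snap('wrist','w3.png');t=snap('top','t3.png'); s=snap('side','s3.png'); pickle.dump((c,t,s),open('d3.pkl','wb'))
def cr(i,x0,y0,x1,y1,k): return cv2.resize(i[y0:y1,x0:x1,::-1],None,fx=k,fy=k,interpolation=cv2.INTER_CUBIC)
cv2.imwrite('pics/ts3.png',np.hstack([cr(t['color'],90,170,230,320,3),cr(s['color'],180,240,320,390,3)][:2]))
```

```text
5.1 [0.3727 0.1952 0.1309] [-179.9182   -0.3019 -149.6624] F [-0.4993 -0.2861 -1.9204] w 0.02312931094386831 j [  54.7    1.5  -37.4   -0.1  -51.4 -114.3]
```

View pics/w3.png

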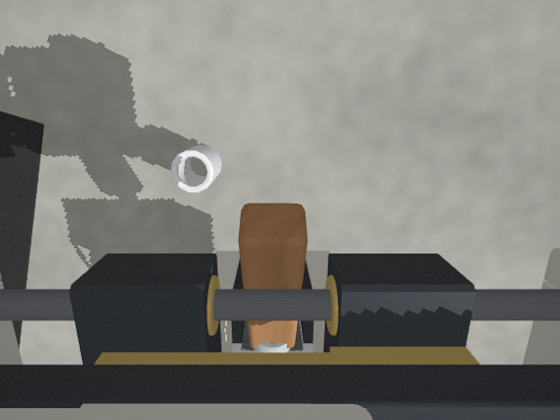

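View pics/ts3.png

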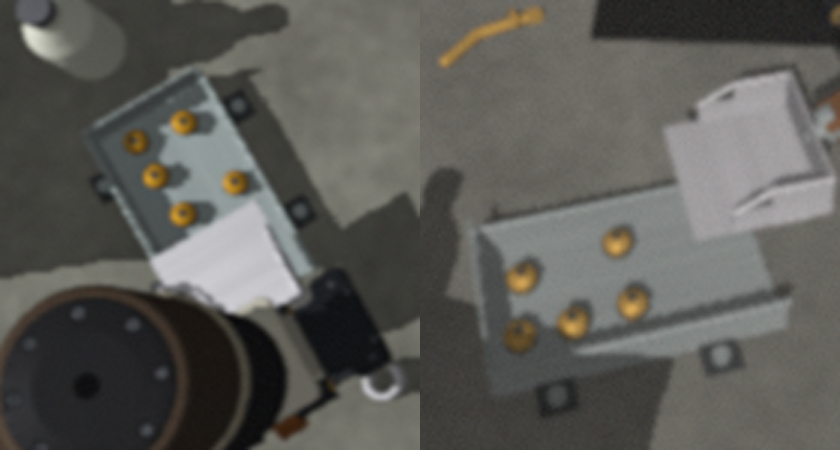

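Run:
```python
from h import *
import pickle
c,t,s=pickle.load(open('d3.pkl','rb'))
M=R.from_euler('xyz',c['state']['eef_rot'],degrees=True).as_matrix()
S=M@AT; bowl=c['state']['tcp_pos']-S@TB
for y in (.048,-.048): 
    P=bowl+S@np.array([.045,y,0]); print('lip',P,'top px',(proj(t,P)-[90,170])*3+1,'side px',(proj(s,P)-[180,240])*3+1+[420,0])
# predicted trough pts in ts3
for p in [(-.1,-.0555,.03),(-.1,.0555,.03),(.1,-.0555,.045),(.1,.0555,.045),(.0975,-.053,.003),(.0975,.053,.003),(-.1,.053,.003),(-.1,-.053,.003)]:
    P=trp(*p); print(p,(proj(t,P)-[90,170])*3+1,(proj(s,P)-[180,240])*3+1+[420,0])
```

```text
lip [0.4699 0.3076 0.1011] top px [147.7886 261.5446] side px [694.868  238.6746]
lip [0.5184 0.2248 0.1012] top px [252.2133 200.1302] side px [661.6499 126.3991]
(-0.1, -0.0555, 0.03) [313.0094 267.3407] [743.1441 169.3261]
(-0.1, 0.0555, 0.03) [198.4863 335.3025] [787.9671 295.5662]
(0.1, -0.0555, 0.045) [196.5121  66.5776] [468.6119 210.3513]
(0.1, 0.0555, 0.045) [ 82.6086 132.2223] [484.2926 349.6801]
(0.0975, -0.053, 0.003) [207.5367  80.0486] [479.6197 249.5813]
(0.0975, 0.053, 0.003) [102.3038 140.8286] [495.2306 381.9892]
(-0.1, 0.053, 0.003) [209.0419 334.5545] [785.2322 315.946 ]
(-0.1, -0.053, 0.003) [316.0634 271.0069] [743.3813 195.4693]
```

Run:
```python
from h import *
import pickle
c,t,s=pickle.load(open('d3.pkl','rb'))
i=t['color'][185:290,110:215,::-1]; i=cv2.convertScaleAbs(cv2.resize(i,None,fx=6,fy=5.6,interpolation=cv2.INTER_CUBIC),alpha=1.4)
def D(P,col):
    u,v=proj(t,P); cv2.circle(i,(int((u-110+.5)*6),int((v-185+.5)*5.6)),4,col,-1)
M=R.from_euler('xyz',c['state']['eef_rot'],degrees=True).as_matrix()
S=M@AT; bowl=c['state']['tcp_pos']-S@TB
for p in [(.045,.048,0),(.045,-.048,0)]: D(bowl+S@np.array(p),(0,0,255))
for p in [(-.1,-.0555,.03),(-.1,.0555,.03),(.1,-.0555,.045),(.1,.0555,.045)]: D(trp(*p),(0,255,0))
for p in [(.0975,-.053,.003),(.0975,.053,.003),(0,-.053,.003),(0,.053,.003)]: D(trp(*p),(255,0,0))
cv2.imwrite('pics/z3.png',i)
```

```text
(no output)
```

View pics/z3.png

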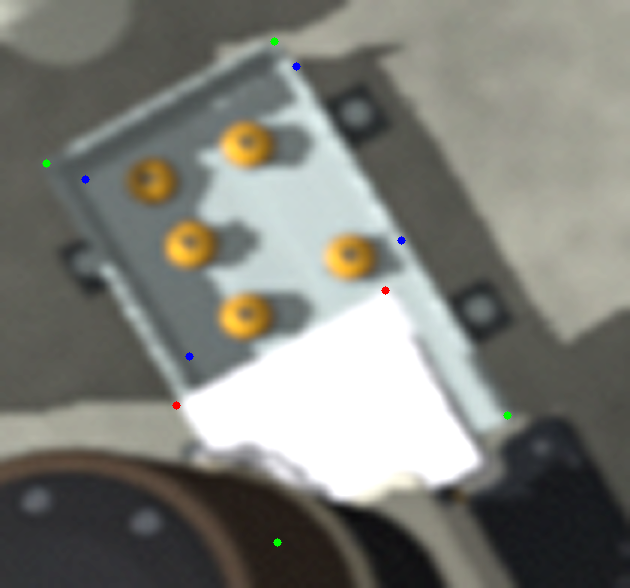

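Run:
```python
from h import *
import pickle
c,t,s=pickle.load(open('d3.pkl','rb'))
D0=pickle.load(open('d0.pkl','rb'))
def ov(t,x0,y0,x1,y1,k,f,sc):
    i=t['color'][y0:y1,x0:x1,::-1]; i=cv2.convertScaleAbs(cv2.resize(i,None,fx=k,fy=k,interpolation=cv2.INTER_CUBIC),alpha=1.4)
    def D(P,col):
        u,v=proj(t,P); cv2.circle(i,(int((u-x0+.5)*k),int((v-y0+.5)*k)),3,col,-1)
    M=R.from_euler('xyz',c['state']['eef_rot'],degrees=True).as_matrix()
    S=M@AT; bowl=c['state']['tcp_pos']-S@TB
    if sc:
        for p in [(.045,.048,0),(.045,-.048,0)]: D(bowl+S@np.array(p),(0,0,255))
    for p in [(-.1,-.0555,.03),(-.1,.0555,.03),(.1,-.0555,.045),(.1,.0555,.045)]: D(trp(*p),(0,255,0))
    for p in [(.0975,-.053,.003),(.0975,.053,.003),(-.1,-.053,.003),(-.1,.053,.003)]: D(trp(*p),(255,0,0))
    cv2.imwrite('pics/'+f,i)
ov(s,180,270,320,390,5,'z3s.png',1)
ov(D0['top'],110,185,215,290,5.6,'z0t.png',0)
```

```text
(no output)
```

View pics/z3s.png

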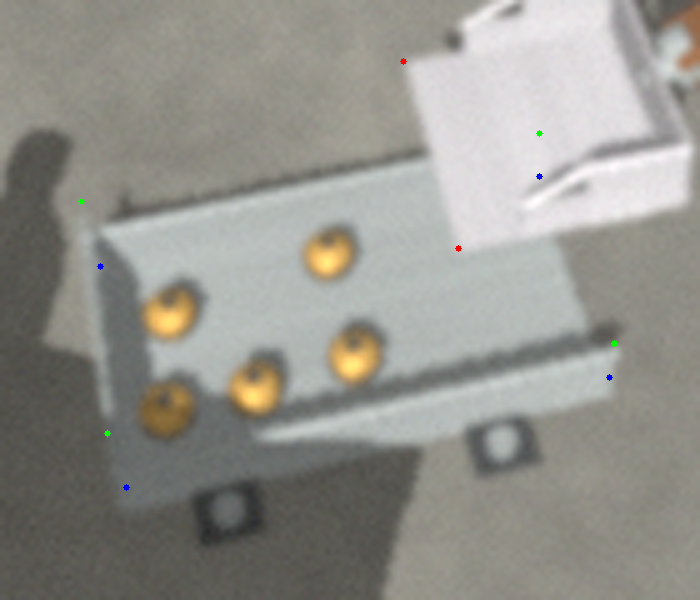

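View pics/z0t.png

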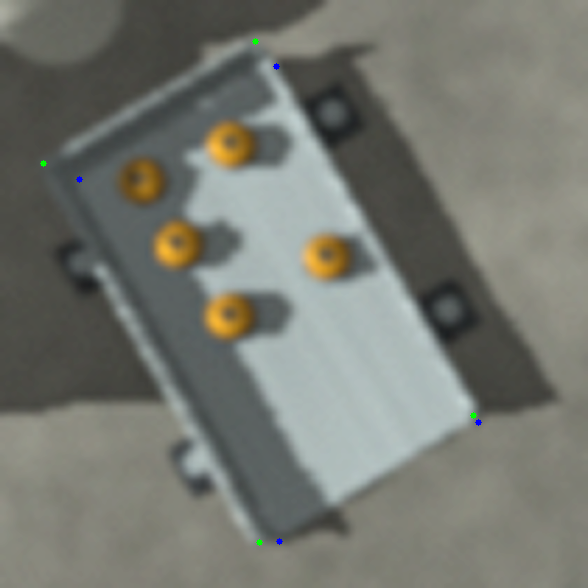

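Run:
```python
from h import *
st(); rel(*scoop(trp(-.025,0,.040),30.3,0))
```

```text
5.25 [0.3742 0.1953 0.1329] [-179.96     -0.0985 -149.7605] F [ 0.6683  0.5599 -0.8804] w 0.023801601314952993 j [  54.6    1.4  -37.2   -0.   -51.5 -114.3]
shift [-0.0119  0.0011  0.0624] rot [-0.0007 -0.0017 -0.0011] rows 1.3 target [0.3838 0.2021 0.0705]
```

>>> step_arm(
  increments=[
    [[-0.004, 0.001, 0.02], [0, 0, 0], 1],
    [[-0.008, 0.001, 0.045], [0, 0, 0], 1],
    [[-0.012, 0.001, 0.061], [0, 0, 0], 1],
    [[-0.012, 0.001, 0.061], [0, 0, 0], 1],
  ],
)

```text
time_s: 5.65
tcp_pos: [0.3839, 0.2017, 0.071]
eef_rot: [-179.9, -0.2, -149.8]
contact_force: [-0.6, -0.5, -2.0]
gripper_width: 0.0238
```

```bash
cat >> h.py <<'E'
def ov(t,s,x0,y0,x1,y1,k,f):
    i=t['color'][y0:y1,x0:x1,::-1]; i=cv2.convertScaleAbs(cv2.resize(i,None,fx=k,fy=k,interpolation=cv2.INTER_CUBIC),alpha=1.4)
    def D(P,col):
        u,v=proj(t,P); cv2.circle(i,(int((u-x0+.5)*k),int((v-y0+.5)*k)),3,col,-1)
    M=R.from_euler('xyz',s['eef_rot'],degrees=True).as_matrix()
    S=M@AT; bowl=s['tcp_pos']-S@TB
    for p in [(.045,.048,0),(.045,-.048,0)]: D(bowl+S@np.array(p),(0,0,255))
    for p in [(-.1,-.0555,.03),(-.1,.0555,.03),(.1,-.0555,.03),(.1,.0555,.03)]: D(trp(*p),(0,255,0))
    for p in [(.0975,-.053,.003),(.0975,.053,.003)]: D(trp(*p),(255,0,0))
    return i
E
python3 - <<'E'
from h import *
s=st(); t=snap('top','t4.png'); d=snap('side','s4.png')
cv2.imwrite('pics/z4.png',ov(t,s,110,185,215,290,5.6,'')); cv2.imwrite('pics/z4s.png',ov(d,s,180,270,320,390,5,''))
E
```

```text
5.65 [0.3839 0.2017 0.071 ] [-179.9238   -0.1991 -149.8133] F [-0.6404 -0.5239 -1.9797] w 0.0237854943682495 j [  54.     7.8  -40.4   -0.   -42.  -113.8]
```

View pics/z4.png

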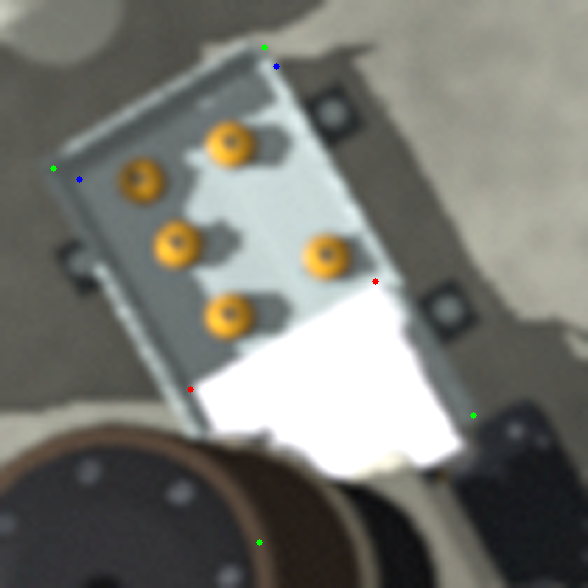

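View pics/z4s.png

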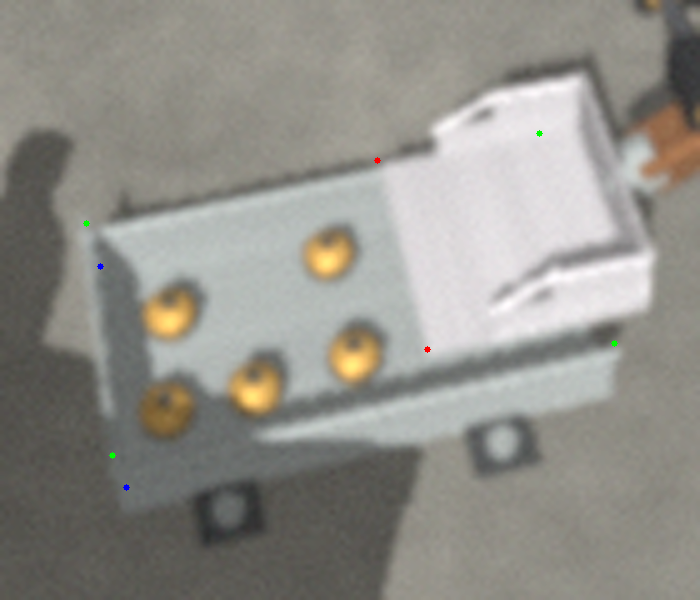

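```bash
cat >> h.py <<'E'
YO=2.5; PO=0.0
def RO(): return (R.from_euler('z',YO,degrees=True)*R.from_euler('y',PO,degrees=True)).as_matrix()
def scoop(lip,a,b,tb=None):
    M=RS(a,b); bowl=np.array(lip)-M@np.array([.045,0,-.0015]); return bowl+M@TB, M@RO()@AT
def cur(s):
    M=R.from_euler('xyz',s['eef_rot'],degrees=True).as_matrix()@AT@RO().T
    bowl=s['tcp_pos']-M@TB; lip=bowl+M@np.array([.045,0,-.0015]); return bowl,M,lip
E
python3 - <<'E'
from h import *
s=st(); print('lip in trough',trinv(cur(s)[2])); rel(*scoop(trp(-.028,0.0005,.010),30,2))
E
```

```text
5.75 [0.3845 0.2028 0.0729] [-179.9773   -0.0274 -149.7667] F [-0.0134  0.2326 -0.9092] w 0.023646869350717116 j [  54.     7.6  -40.3    0.   -42.1 -113.8]
lip in trough [-0.0243 -0.0061  0.0423]
shift [0.0027 0.001  0.0275] rot [-0.0012  0.0344 -0.0396] rows 0.6 target [0.3816 0.2023 0.0454]
```

>>> step_arm(
  increments=[
    [[0.002, 0.001, 0.01], [0, 0.017, -0.04], 1],
    [[0.003, 0.001, 0.02], [0, 0.034, -0.04], 1],
    [[0.003, 0.001, 0.027], [0, 0.034, -0.04], 1],
    [[0.003, 0.001, 0.027], [0, 0.034, -0.04], 1],
  ],
)

```text
time_s: 6.15
tcp_pos: [0.381, 0.2024, 0.0449]
eef_rot: [180.0, -2.0, -147.5]
contact_force: [-0.2, 0.6, -2.2]
gripper_width: 0.0234
```

```bash
sed -i 's/bowl=s\[.tcp_pos.\]-S@TB/bowl,S,_=cur(s)/' h.py
python3 - <<'E'
from h import *
s=st(); print('lip in trough',trinv(cur(s)[2])); t=snap('top','t5.png');d=snap('side','s5.png')
cv2.imwrite('pics/z5.png',np.hstack([ov(t,s,115,190,205,290,4.4,''),cv2.resize(ov(d,s,190,270,320,370,4.4,''),None,fx=.7,fy=1)]))
s=st();rel(*scoop(trp(-.026,0.0005,.002),30,2))
E
```

```text
6.15 [0.381  0.2024 0.0449] [ 179.9772   -2.0002 -147.4849] F [-0.2063  0.6395 -2.2296] w 0.02343133119222787 j [  53.6   11.2  -40.5   -1.2  -40.2 -110.2]
lip in trough [-0.0285  0.0009  0.0095]
6.25 [0.3811 0.2026 0.0455] [ 179.9749   -1.9609 -147.4379] F [ 0.1545 -0.9274 -1.277 ] w 0.02375409635524044 j [  53.7   11.1  -40.5   -1.1  -40.2 -110.2]
shift [-0.0025 -0.0006  0.0081] rot [-0.0011  0.0006  0.0011] rows 0.2 target [0.3834 0.2033 0.0374]
```

View pics/z5.png

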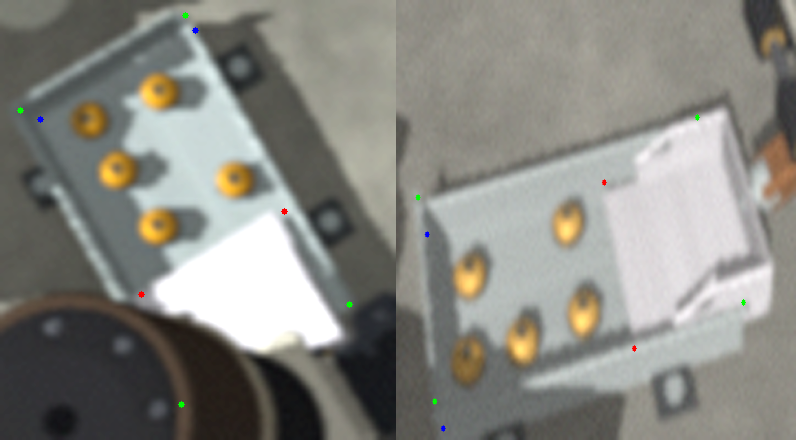

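>>> step_arm(
  increments=[
    [[-0.002, 0, 0.003], [0, 0, 0], 1],
    [[-0.002, 0, 0.006], [0, 0, 0], 1],
    [[-0.002, 0, 0.008], [0, 0, 0], 1],
    [[-0.002, 0, 0.008], [0, 0, 0], 1],
  ],
)

```text
time_s: 6.65
tcp_pos: [0.3826, 0.2036, 0.0372]
eef_rot: [180.0, -2.0, -147.4]
contact_force: [1.0, -0.2, -1.9]
gripper_width: 0.0239
```

Run:
```python
from h import *
s=st(); print('lip in trough',trinv(cur(s)[2]),s['moment'])
```

```text
6.65 [0.3826 0.2036 0.0372] [ 179.9661   -1.958  -147.4158] F [ 0.9593 -0.2375 -1.911 ] w 0.023868851797437543 j [  53.6   12.1  -40.8   -1.2  -39.  -110.1]
lip in trough [-0.0265  0.0013  0.0019] [-0.2216 -0.3168 -0.1702]
```

>>> step_arm(
  increments=[
    [[0, 0, 0.001], [0, 0, 0], 1],
    [[0, 0, 0.002], [0, 0, 0], 1],
    [[0, 0, 0.002], [0, 0, 0], 1],
  ],
)

```text
time_s: 6.95
tcp_pos: [0.3826, 0.2036, 0.0354]
eef_rot: [180.0, -1.9, -147.4]
contact_force: [1.4, -1.5, -2.1]
gripper_width: 0.0232
```

>>> step_arm(
  increments=[
    [[0, 0, 0.001], [0, 0, 0], 1],
    [[0, 0, 0.001], [0, 0, 0], 1],
  ],
)

```text
time_s: 7.15
tcp_pos: [0.3825, 0.2036, 0.0344]
eef_rot: [180.0, -1.9, -147.4]
contact_force: [-0.1, -1.5, -1.5]
gripper_width: 0.0237
```

Run:
```python
from h import *
s=st(); print('lip in trough',trinv(cur(s)[2]),s['moment'])
```

```text
7.15 [0.3825 0.2036 0.0344] [ 179.9602   -1.9469 -147.413 ] F [-0.1131 -1.4539 -1.4654] w 0.023719270970038373 j [  53.6   12.4  -40.9   -1.2  -38.5 -110.1]
lip in trough [-0.0265  0.0014 -0.0009] [-0.3182 -0.3999 -0.1924]
```

>>> step_arm(
  increments=[
    [[0, 0, 0.001], [0, 0, 0], 1],
    [[0, 0, 0.001], [0, 0, 0], 1],
  ],
)

```text
time_s: 7.35
tcp_pos: [0.3825, 0.2036, 0.0335]
eef_rot: [180.0, -1.9, -147.4]
contact_force: [1.1, -1.8, 0.1]
gripper_width: 0.023
```

>>> step_arm(
  increments=[
    [[0, 0, 0.001], [0, 0, 0], 1],
    [[0, 0, 0.001], [0, 0, 0], 1],
  ],
)

```text
time_s: 7.55
tcp_pos: [0.3823, 0.2035, 0.0329]
eef_rot: [180.0, -2.0, -147.4]
contact_force: [-4.4, -1.7, 8.6]
gripper_width: 0.0238
```

Run:
```python
from h import *
s=st(); print('lip in trough',trinv(cur(s)[2]),s['moment'])
d=snap('side','s6.png')
cv2.imwrite('pics/z6.png',ov(d,s,230,270,330,360,7,''))
```

```text
7.55 [0.3823 0.2035 0.0329] [ 179.9635   -1.9616 -147.396 ] F [-4.4217 -1.6866  8.6355] w 0.023792381932559427 j [  53.6   12.5  -41.    -1.2  -38.3 -110. ]
lip in trough [-0.0268  0.0015 -0.0024] [-0.6621  1.0828 -0.2077]
```

View pics/z6.png

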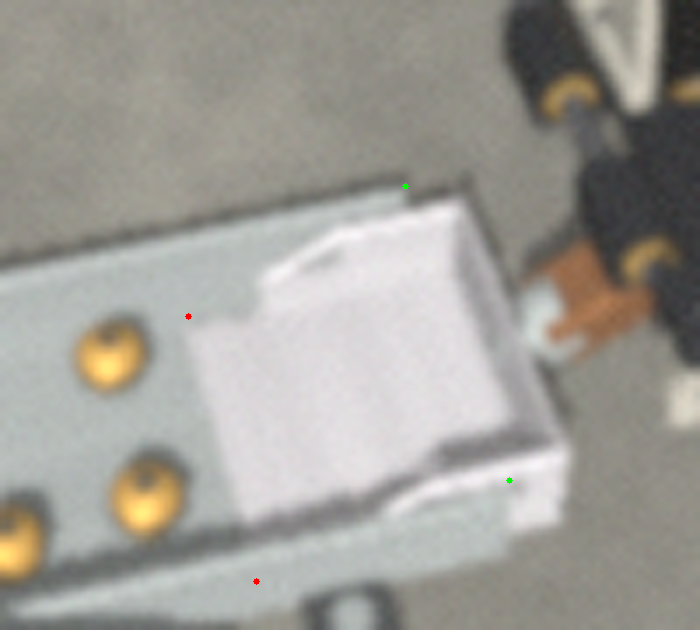

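```bash
sed -i 's/^YO=.*/YO=2.5; PO=2.0/' h.py
python3 - <<'E'
from h import *
s=st(); print('lip in trough',trinv(cur(s)[2]))
rel(*scoop(trp(-.0268,0.0012,.0025),30,2))
E
```

```text
7.6 [0.3823 0.2035 0.0329] [ 179.9627   -1.9576 -147.3926] F [-4.8021 -1.6877  9.1629] w 0.02371131016095361 j [  53.6   12.5  -41.    -1.2  -38.2 -110. ]
lip in trough [-0.0257  0.0015  0.0025]
shift [ 0.0001 -0.     -0.005 ] rot [-0.001   0.0356  0.0018] rows 0.2 target [0.3823 0.2035 0.0379]
```

>>> step_arm(
  increments=[
    [[0, 0, -0.003], [0, 0.018, 0], 1],
    [[0, 0, -0.005], [0, 0.035, 0], 1],
    [[0, 0, -0.005], [0, 0.035, 0], 1],
    [[0, 0, -0.005], [0, 0.035, 0], 1],
  ],
)

```text
time_s: 8.0
tcp_pos: [0.383, 0.204, 0.0374]
eef_rot: [180.0, -3.9, -147.4]
contact_force: [1.3, 0.3, 0.3]
gripper_width: 0.0235
```

Run:
```python
from h import *
s=st(); print('lip in trough',trinv(cur(s)[2]),s['moment'])
```

```text
8.0 [0.383  0.204  0.0374] [ 179.9502   -3.8944 -147.4206] F [1.2911 0.3463 0.2577] w 0.02353845711903312 j [  52.9   13.3  -38.8   -2.1  -41.6 -108.7]
lip in trough [-0.0258  0.0014  0.0023] [-0.0181 -1.0111 -0.1384]
```

Run:
```python
from h import *
s=st()
for x in (.0,.03,.06,.09):rel(*scoop(trp(x,0.0005,.0016),30,2))
```

```text
8.0 [0.383  0.204  0.0374] [ 179.9502   -3.8944 -147.4206] F [1.2911 0.3463 0.2577] w 0.02353845711903312 j [  52.9   13.3  -38.8   -2.1  -41.6 -108.7]
shift [-0.0258 -0.0018 -0.0013] rot [-0.0007  0.0018  0.0013] rows 0.5 target [0.4058 0.2164 0.037 ]
shift [-0.0557 -0.003  -0.0034] rot [-0.0007  0.0018  0.0013] rows 1.1 target [0.4317 0.2315 0.037 ]
shift [-0.0856 -0.0042 -0.0054] rot [-0.0007  0.0018  0.0013] rows 1.7 target [0.4576 0.2467 0.037 ]
shift [-0.1155 -0.0054 -0.0074] rot [-0.0007  0.0018  0.0013] rows 2.3 target [0.4835 0.2618 0.037 ]
```

>>> step_arm(
  increments=[
    [[-0.007, -0.0005, 0.0003], [0, 0, 0], 1],
    [[-0.016, -0.001, -0.0005], [0, 0, 0], 1],
    [[-0.026, -0.0016, -0.0012], [0, 0, 0], 1],
    [[-0.036, -0.002, -0.002], [0, 0, 0], 1],
    [[-0.046, -0.0025, -0.0026], [0, 0, 0], 1],
    [[-0.056, -0.003, -0.0033], [0, 0, 0], 1],
    [[-0.066, -0.0034, -0.004], [0, 0, 0], 1],
    [[-0.066, -0.0034, -0.004], [0, 0, 0], 1],
  ],
)

```text
time_s: 8.8
tcp_pos: [0.4421, 0.2377, 0.0369]
eef_rot: [180.0, -3.8, -147.4]
contact_force: [1.4, 0.8, 1.4]
gripper_width: 0.0236
```

Run:
```python
from h import *
s=st(); print('lip in trough',trinv(cur(s)[2]),s['moment']); t=snap('top','t7.png');d=snap('side','s7.png')
cv2.imwrite('pics/z7.png',np.hstack([ov(t,s,115,190,205,290,4.4,''),cv2.resize(ov(d,s,190,270,320,370,4.4,''),None,fx=.7,fy=1)]))
```

```text
8.8 [0.4421 0.2377 0.0369] [ 179.9598   -3.8275 -147.398 ] F [1.4371 0.8449 1.3599] w 0.023556077803132715 j [  49.8   18.7  -30.6   -1.7  -44.4 -105.9]
lip in trough [0.0422 0.0008 0.002 ] [ 0.2105 -1.2495 -0.0671]
```

View pics/z7.png

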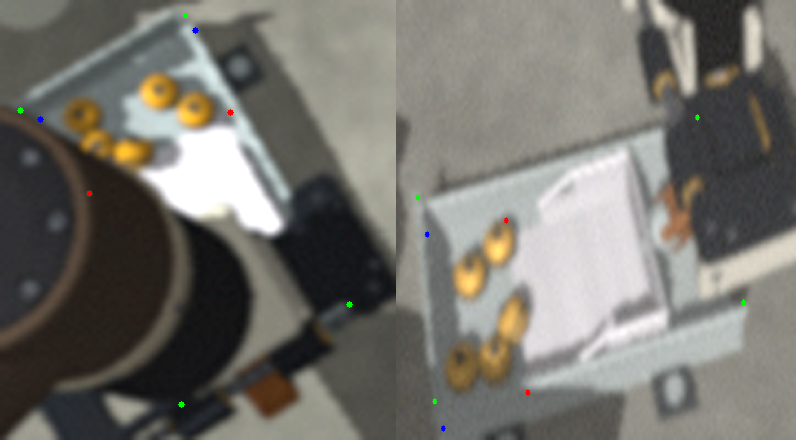

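>>> step_arm(
  increments=[
    [[-0.007, -0.0003, -0.0004], [0, 0, 0], 1],
    [[-0.014, -0.0006, -0.0008], [0, 0, 0], 1],
    [[-0.021, -0.001, -0.0013], [0, 0, 0], 1],
    [[-0.028, -0.0013, -0.0017], [0, 0, 0], 1],
    [[-0.035, -0.0016, -0.0022], [0, 0, 0], 1],
    [[-0.042, -0.002, -0.0026], [0, 0, 0], 1],
  ],
)

```text
time_s: 9.5
tcp_pos: [0.4763, 0.257, 0.0367]
eef_rot: [180.0, -4.0, -147.4]
contact_force: [-6.6, -2.0, 7.9]
gripper_width: 0.0236
```

Run:
```python
from h import *
s=st(); print('lip in trough',trinv(cur(s)[2]),s['moment']); t=snap('top','t8.png');d=snap('side','s8.png')
cv2.imwrite('pics/z8.png',np.hstack([ov(t,s,115,190,205,290,4.4,''),cv2.resize(ov(d,s,190,270,320,370,4.4,''),None,fx=.7,fy=1)]))
```

```text
9.5 [0.4763 0.257  0.0367] [ 179.9677   -4.0424 -147.4088] F [-6.6499 -2.0492  7.8751] w 0.02364930542335523 j [  48.3   21.8  -25.4   -1.5  -46.7 -104.6]
lip in trough [0.0813 0.0002 0.0012] [-0.8954  1.86   -0.0511]
```

View pics/z8.png

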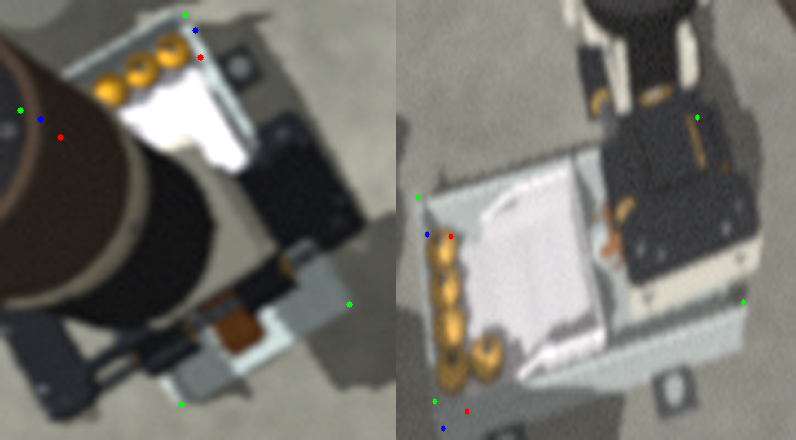

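>>> step_arm(
  increments=[
    [[-0.003, 0, -0.0002], [0, 0, 0], 1],
    [[-0.006, 0, -0.0004], [0, 0, 0], 1],
    [[-0.009, 0, -0.0006], [0, 0, 0], 1],
    [[-0.009, 0, -0.0006], [0, 0, 0], 1],
  ],
)

```text
time_s: 10.0
tcp_pos: [0.484, 0.2619, 0.0367]
eef_rot: [180.0, -4.0, -147.4]
contact_force: [-3.7, -1.5, 5.5]
gripper_width: 0.0236
```

Run:
```python
from h import *
s=st(); print('lip in trough',trinv(cur(s)[2]),s['moment']); d=snap('side','s9.png')
cv2.imwrite('pics/z9.png',ov(d,s,190,280,290,370,6.5,''))
```

```text
10.0 [0.484  0.2619 0.0367] [ 179.9711   -4.0241 -147.4119] F [-3.6637 -1.4506  5.4535] w 0.023608991020678417 j [  48.    22.5  -24.3   -1.5  -47.2 -104.4]
lip in trough [0.0904 0.0005 0.0012] [-0.4791  0.4801 -0.0748]
```

View pics/z9.png

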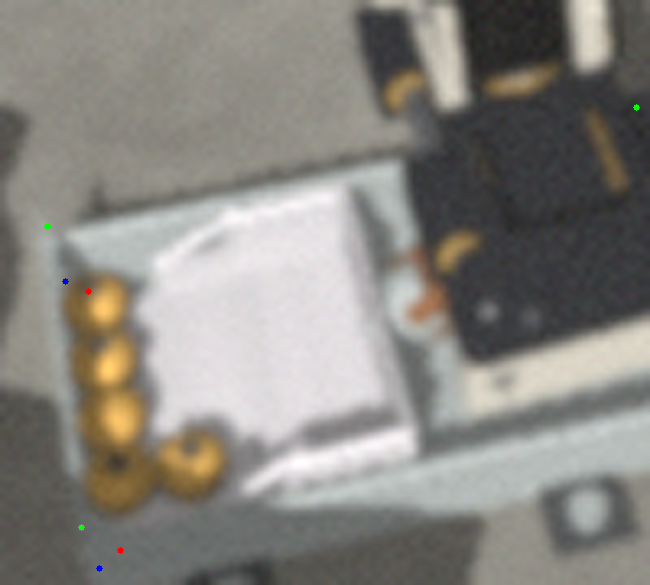

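>>> step_arm(
  increments=[
    [[-0.003, 0, -0.0002], [0, 0, 0], 1],
    [[-0.006, 0, -0.0004], [0, 0, 0], 1],
    [[-0.006, 0, -0.0004], [0, 0, 0], 1],
  ],
)

```text
time_s: 10.35
tcp_pos: [0.489, 0.2651, 0.0366]
eef_rot: [180.0, -4.0, -147.4]
contact_force: [-3.2, -0.9, 5.3]
gripper_width: 0.0232
```

Run:
```python
from h import *
s=st(); print('lip in trough',trinv(cur(s)[2]),s['moment']); d=snap('side','s10.png')
cv2.imwrite('pics/z10.png',ov(d,s,190,280,290,370,6.5,''))
```

```text
10.35 [0.489  0.2651 0.0366] [ 179.9701   -4.0284 -147.4113] F [-3.1511 -0.8966  5.2751] w 0.023212256870345744 j [  47.8   22.9  -23.5   -1.5  -47.5 -104.2]
lip in trough [0.0964 0.0008 0.0012] [-0.429   0.4897 -0.0725]
```

View pics/z10.png

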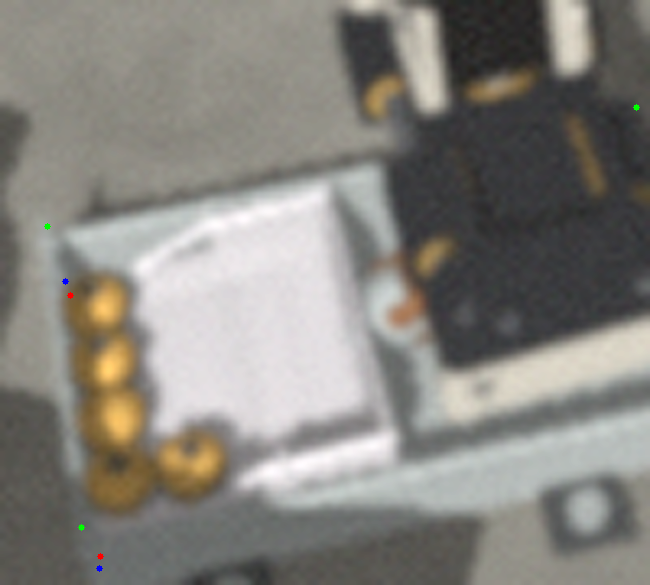

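>>> step_arm(
  increments=[
    [[-0.002, 0, -0.0001], [0, 0, 0], 1],
    [[-0.004, 0, -0.0003], [0, 0, 0], 1],
  ],
)

```text
time_s: 10.6
tcp_pos: [0.49, 0.2656, 0.0362]
eef_rot: [180.0, -4.3, -147.5]
contact_force: [-15.6, -5.2, 10.2]
gripper_width: 0.0237
```

>>> step_arm(
  increments=[
    [[-0.002, 0, -0.0001], [0, 0, 0], 1],
    [[-0.003, 0, -0.0002], [0, 0, 0], 1],
  ],
)

```text
time_s: 10.8
tcp_pos: [0.4899, 0.2654, 0.0354]
eef_rot: [180.0, -4.6, -147.5]
contact_force: [-20.2, -7.0, 12.2]
gripper_width: 0.0234
```

Run:
```python
from h import *
s=st(); print('lip',trinv(cur(s)[2]))
o=.0008
for b,z in ((-2,.006),(-7,.014),(-13,.0245),(-20,.036),(-22,.045)):rel(*scoop(trp(.0965,o,z),30,b))
```

```text
10.8 [0.4899 0.2654 0.0354] [ 179.9867   -4.6419 -147.5076] F [-20.1559  -7.0402  12.1844] w 0.02344619655900354 j [  47.7   23.4  -22.9   -1.6  -48.2 -104.1]
lip [ 0.0969  0.0003 -0.0016]
shift [0.0026 0.0006 0.004 ] rot [ 0.0018 -0.081  -0.0001] rows 0.5 target [0.4871 0.2643 0.0316]
shift [0.0039 0.0006 0.0086] rot [ 0.0056 -0.1682  0.0002] rows 1.1 target [0.4857 0.2634 0.0271]
shift [0.0041 0.0006 0.0132] rot [ 0.0101 -0.2728  0.0004] rows 1.8 target [0.4852 0.2632 0.0225]
shift [0.0023 0.0006 0.0191] rot [ 0.0154 -0.3948  0.0007] rows 2.6 target [0.4863 0.2638 0.0165]
shift [0.0019 0.0006 0.015 ] rot [ 0.017  -0.4297  0.0008] rows 2.9 target [0.487  0.2642 0.0205]
```

>>> step_arm(
  increments=[
    [[0.007, 0.0006, 0.0015], [0.001, -0.05, 0], 1],
    [[0.008, 0.0006, 0.004], [0.002, -0.1, 0], 1],
    [[0.0085, 0.0006, 0.008], [0.005, -0.17, 0], 1],
    [[0.0085, 0.0006, 0.0105], [0.007, -0.22, 0], 1],
    [[0.0085, 0.0006, 0.0127], [0.01, -0.273, 0], 1],
    [[0.0075, 0.0006, 0.0155], [0.013, -0.335, 0], 1],
    [[0.0065, 0.0006, 0.018], [0.015, -0.395, 0], 1],
    [[0.0065, 0.0006, 0.018], [0.015, -0.395, 0], 1],
  ],
)

```text
time_s: 11.6
tcp_pos: [0.4904, 0.2629, 0.0309]
eef_rot: [-179.5, 16.5, -146.9]
contact_force: [3.7, -0.4, -1.2]
gripper_width: 0.0239
```

Run:
```python
from h import *
s=st(); print('lip',trinv(cur(s)[2])); d=snap('side','s11.png')
cv2.imwrite('pics/z11.png',ov(d,s,190,270,300,370,6,''))
```

```text
11.6 [0.4904 0.2629 0.0309] [-179.4884   16.5342 -146.917 ] F [ 3.6793 -0.4168 -1.2331] w 0.023850822877674687 j [  43.    13.6  -57.5   51.1   -4.3 -150.6]
lip [ 0.1    -0.0007  0.0468]
```

View pics/z11.png

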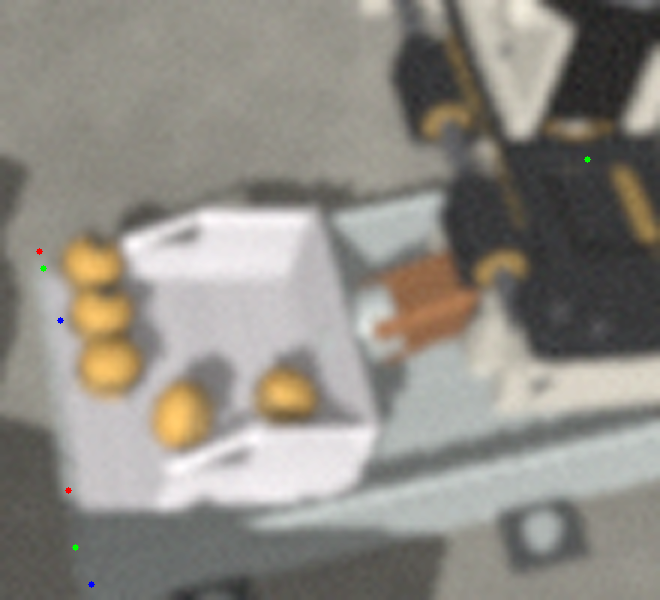

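>>> step_arm(
  increments=[
    [[0, 0, 0], [0, 0, 0], 1],
    [[0, 0, 0], [0, 0, 0], 1],
    [[0, 0, 0], [0, 0, 0], 1],
  ],
)

```text
time_s: 11.95
tcp_pos: [0.493, 0.2597, 0.0315]
eef_rot: [-179.3, 16.5, -147.2]
contact_force: [-16.4, -3.5, -4.5]
gripper_width: 0.0238
```

Run:
```python
from h import *
s=st(); print('lip',trinv(cur(s)[2])); d=snap('side','s12.png')
cv2.imwrite('pics/z12.png',ov(d,s,190,270,300,370,6,''))
```

```text
11.95 [0.493  0.2597 0.0315] [-179.301    16.5296 -147.1824] F [-16.3571  -3.457   -4.5468] w 0.02383307135837634 j [  42.9   13.6  -57.3   50.6   -4.6 -150.2]
lip [ 0.1007 -0.0055  0.0474]
```

View pics/z12.png

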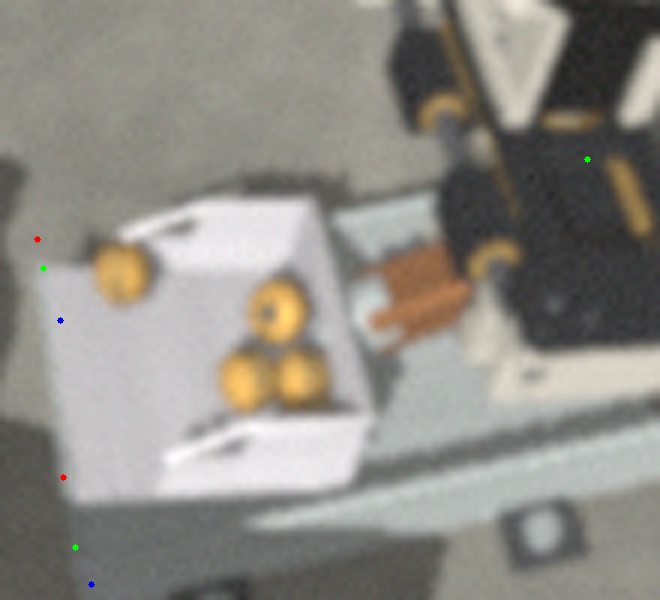

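Run:
```python
from h import *
s=st()
rel(*scoop(trp(.094,.0,.045),30,-18))
p,Rm=scoop(trp(.094,.0,.045),30,-16); M=RS(30,-16)
Ro=M@R.from_euler('x',-6,degrees=True).as_matrix()
lip=trp(.094,0,.045); bowl=lip-Ro@np.array([.045,0,-.0015]); rel(bowl+Ro@TB,Ro@RO()@AT)
```

```text
12.0 [0.493  0.2596 0.0314] [-179.2938   16.5183 -147.197 ] F [-16.022   -2.8161  -3.1324] w 0.023693194726109493 j [  42.9   13.6  -57.3   50.6   -4.6 -150.2]
shift [ 0.0065  0.0065 -0.001 ] rot [0.0027 0.0094 0.0033] rows 0.2 target [0.484  0.2616 0.0305]
shift [ 0.0053  0.0096 -0.0058] rot [0.1057 0.049  0.0046] rows 0.8 target [0.4821 0.2641 0.0353]
```

>>> step_arm(
  increments=[
    [[0.004, 0.004, -0.001], [0, 0.01, 0], 1],
    [[0.0065, 0.0065, -0.002], [0.02, 0.02, 0.002], 1],
    [[0.006, 0.008, -0.004], [0.06, 0.035, 0.004], 1],
    [[0.0055, 0.0096, -0.006], [0.105, 0.045, 0.004], 1],
    [[0.0055, 0.0096, -0.006], [0.105, 0.045, 0.004], 1],
  ],
)

```text
time_s: 12.5
tcp_pos: [0.4861, 0.2685, 0.0391]
eef_rot: [-173.4, 14.5, -147.6]
contact_force: [0.3, 0.5, -2.8]
gripper_width: 0.0237
```

Run:
```python
from h import *
s=st(); print('lip',trinv(cur(s)[2])); d=snap('side','s13.png'); t=snap('top','t13.png')
cv2.imwrite('pics/z13.png',ov(d,s,190,270,300,370,6,''))
```

```text
12.5 [0.4861 0.2685 0.0391] [-173.4443   14.4529 -147.564 ] F [ 0.3282  0.4746 -2.8274] w 0.023744122423543873 j [  49.1   13.6  -55.5   50.   -13.6 -155.6]
lip [0.0996 0.002  0.0505]
```

View pics/z13.png

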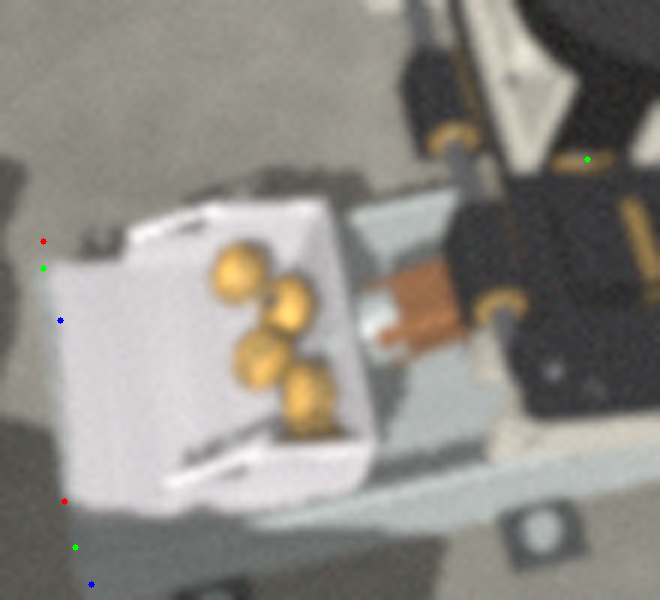

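Run:
```python
from h import *
s=st(); 
rel(*scoop(trp(.092,.0,.08),30,-16)); rel(*scoop(trp(.08,.0,.18),30,-18))
```

```text
12.6 [0.486  0.2675 0.0387] [-173.5621   14.4348 -147.6706] F [-0.1165 -0.7654 -3.0023] w 0.023880247416950662 j [  49.    13.6  -55.5   49.7  -13.5 -155.4]
shift [-0.0008 -0.0075 -0.0319] rot [-0.101   0.0076 -0.0046] rows 0.7 target [0.4819 0.2603 0.0705]
shift [-0.0133 -0.0178 -0.1263] rot [-0.0996 -0.0273 -0.0028] rows 2.6 target [0.4719 0.2545 0.1655]
```

>>> step_arm(
  increments=[
    [[0.001, 0, -0.01], [0, 0, 0], 1],
    [[0.001, 0, -0.022], [-0.02, 0, 0], 1],
    [[-0.001, -0.004, -0.035], [-0.05, 0, 0], 1],
    [[-0.004, -0.008, -0.055], [-0.075, 0, 0], 1],
    [[-0.007, -0.012, -0.08], [-0.1, 0, 0], 1],
    [[-0.011, -0.016, -0.105], [-0.1, -0.02, 0], 1],
    [[-0.013, -0.018, -0.122], [-0.1, -0.027, 0], 1],
    [[-0.013, -0.018, -0.126], [-0.1, -0.027, 0], 1],
  ],
)

```text
time_s: 13.4
tcp_pos: [0.4722, 0.2547, 0.1674]
eef_rot: [-179.4, 16.2, -147.6]
contact_force: [0.4, 0.3, -3.3]
gripper_width: 0.0236
```

Run:
```python
from h import *
s=st(); print('lip',trinv(cur(s)[2])); d=snap('side','s14.png'); t=snap('top','t14.png'); w=snap('wrist','w14.png')
cv2.imwrite('pics/z14.png',np.hstack([ov(d,s,180,240,300,370,4,''),ov(t,s,100,180,190,310,4,'')]))
```

```text
13.4 [0.4722 0.2547 0.1674] [-179.3721   16.2063 -147.6417] F [ 0.3638  0.287  -3.3199] w 0.02363271278457937 j [  53.8    0.9  -39.2   11.1  -35.6 -119.8]
lip [ 0.0803 -0.0005  0.1825]
```

View pics/z14.png

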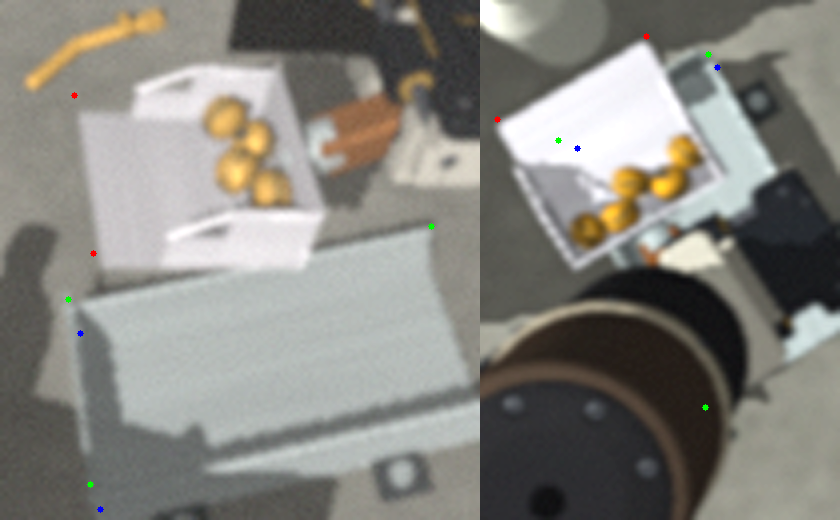

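View pics/w14.png

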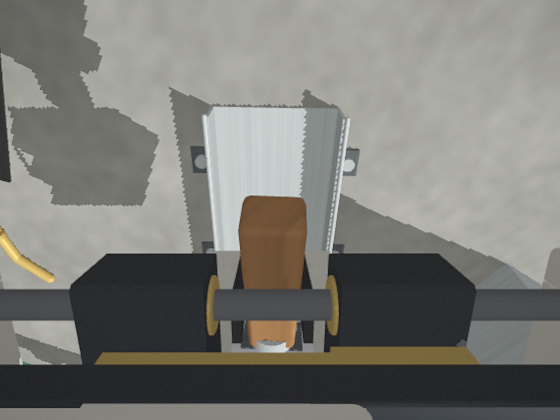

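```bash
sed -i 's/^YO=.*/YO=2.5; PO=-2.0/' h.py
python3 - <<'E'
from h import *
s=st(); print('lip',trinv(cur(s)[2])); 
p,Rm=scoop(bnp(-.09,.0,.26),-29.6,-16); rel(p,Rm)
p0=s['tcp_pos']; R0=R.from_euler('xyz',s['eef_rot'],degrees=True)
from scipy.spatial.transform import Slerp
sl=Slerp([0,1],R.concatenate([R0,R.from_matrix(Rm)]))
for f in [.05,.15,.27,.4,.53,.66,.78,.88,.95,1]:
    p1=p0+(p-p0)*f; 
    rel(p1,sl(f).as_matrix())
E
```

```text
13.55 [0.4717 0.2541 0.1649] [-179.2736   15.9898 -147.6175] F [ 0.6496 -0.3606 -3.2022] w 0.02388330887149055 j [  53.8    1.1  -39.3   11.2  -35.5 -119.8]
lip [ 0.0803 -0.0008  0.1694]
shift [ 0.2778 -0.3322 -0.1644] rot [ 0.3026 -0.0191  0.9911] rows 9.3 target [ 0.3838 -0.1925  0.2505]
shift [ 0.0139 -0.0166 -0.0082] rot [ 0.0151 -0.001   0.0496] rows 0.5 target [0.4673 0.2318 0.1692]
shift [ 0.0417 -0.0498 -0.0247] rot [ 0.0454 -0.0029  0.1487] rows 1.4 target [0.4585 0.1871 0.1778]
shift [ 0.075  -0.0897 -0.0444] rot [ 0.0817 -0.0052  0.2676] rows 2.5 target [0.4479 0.1335 0.188 ]
shift [ 0.1111 -0.1329 -0.0658] rot [ 0.1211 -0.0076  0.3964] rows 3.7 target [0.4365 0.0755 0.1992]
shift [ 0.1472 -0.1761 -0.0871] rot [ 0.1604 -0.0101  0.5253] rows 4.9 target [0.4251 0.0174 0.2103]
shift [ 0.1833 -0.2193 -0.1085] rot [ 0.1997 -0.0126  0.6541] rows 6.1 target [ 0.4136 -0.0407  0.2214]
shift [ 0.2167 -0.2591 -0.1282] rot [ 0.2361 -0.0149  0.7731] rows 7.2 target [ 0.4031 -0.0943  0.2317]
shift [ 0.2444 -0.2924 -0.1447] rot [ 0.2663 -0.0168  0.8722] rows 8.2 target [ 0.3943 -0.1389  0.2402]
shift [ 0.2639 -0.3156 -0.1562] rot [ 0.2875 -0.0181  0.9416] rows 8.8 target [ 0.3881 -0.1702  0.2462]
shift [ 0.2778 -0.3322 -0.1644] rot [ 0.3026 -0.0191  0.9911] rows 9.3 target [ 0.3838 -0.1925  0.2505]
```

>>> step_arm(
  increments=[
    [[0.008, -0.01, -0.005], [0.009, 0, 0.03], 1],
    [[0.022, -0.027, -0.013], [0.024, -0.001, 0.079], 1],
    [[0.042, -0.05, -0.025], [0.045, -0.003, 0.149], 1],
    [[0.064, -0.076, -0.038], [0.07, -0.004, 0.228], 1],
    [[0.086, -0.103, -0.051], [0.094, -0.006, 0.307], 1],
    [[0.108, -0.13, -0.064], [0.118, -0.007, 0.387], 1],
    [[0.131, -0.156, -0.077], [0.142, -0.009, 0.466], 1],
    [[0.153, -0.183, -0.09], [0.166, -0.01, 0.545], 1],
    [[0.172, -0.206, -0.102], [0.188, -0.012, 0.614], 1],
    [[0.189, -0.226, -0.112], [0.206, -0.013, 0.674], 1],
  ],
)

```text
time_s: 14.55
tcp_pos: [0.4108, -0.0513, 0.2232]
eef_rot: [-179.0, 17.4, 171.9]
contact_force: [0.2, 0.2, -3.4]
gripper_width: 0.0236
```

Run:
```python
from h import *
s=st(); 
p,Rm=scoop(bnp(-.09,.0,.26),-29.6,-16)
p0=s['tcp_pos']; R0=R.from_euler('xyz',s['eef_rot'],degrees=True)
from scipy.spatial.transform import Slerp
sl=Slerp([0,1],R.concatenate([R0,R.from_matrix(Rm)]))
for f in [.25,.5,.75,1]: rel(p0+(p-p0)*f,sl(f).as_matrix())
```

```text
14.55 [ 0.4108 -0.0513  0.2232] [-179.0125   17.3558  171.8613] F [ 0.229   0.2497 -3.3566] w 0.023626083611840036 j [  32.2  -18.4  -48.3   16.   -48.4 -139.9]
shift [-0.0004 -0.036  -0.0064] rot [ 0.0238 -0.0015  0.0783] rows 0.7 target [ 0.4041 -0.0866  0.2301]
shift [-0.0008 -0.072  -0.0128] rot [ 0.0476 -0.0031  0.1567] rows 1.5 target [ 0.3973 -0.1219  0.2369]
shift [-0.0012 -0.1081 -0.0192] rot [ 0.0714 -0.0046  0.235 ] rows 2.2 target [ 0.3905 -0.1572  0.2437]
shift [-0.0016 -0.1441 -0.0256] rot [ 0.0952 -0.0062  0.3133] rows 2.9 target [ 0.3838 -0.1925  0.2505]
```

>>> step_arm(
  increments=[
    [[0, -0.03, -0.005], [0.02, 0, 0.065], 1],
    [[0, -0.06, -0.011], [0.04, -0.003, 0.13], 1],
    [[-0.001, -0.09, -0.016], [0.06, -0.004, 0.196], 1],
    [[-0.001, -0.115, -0.02], [0.076, -0.005, 0.25], 1],
    [[-0.002, -0.134, -0.024], [0.089, -0.006, 0.291], 1],
    [[-0.002, -0.144, -0.026], [0.095, -0.006, 0.313], 1],
    [[-0.002, -0.144, -0.026], [0.095, -0.006, 0.313], 1],
  ],
)

```text
time_s: 15.25
tcp_pos: [0.3852, -0.1915, 0.251]
eef_rot: [-179.3, 18.0, 153.1]
contact_force: [-0.8, -0.0, -2.5]
gripper_width: 0.0238
```

```bash
cat >> h.py <<'E'
def ovb(t,s,x0,y0,x1,y1,k,th=.6):
    i=t['color'][y0:y1,x0:x1,::-1]; i=cv2.convertScaleAbs(cv2.resize(i,None,fx=k,fy=k,interpolation=cv2.INTER_CUBIC),alpha=1.4)
    def D(P,col):
        u,v=proj(t,P); cv2.circle(i,(int((u-x0+.5)*k),int((v-y0+.5)*k)),3,col,-1)
    bowl,S,_=cur(s)
    for p in [(.045,.048,0),(.045,-.048,0)]: D(bowl+S@np.array(p),(0,0,255))
    for x in (-.038,.084):
        for y in (-.077,.077): D(bnp(x,y,.212),(0,255,0))
    c,q=np.cos(th),np.sin(th)
    for y in (-.068,.068): D(bnp(-.04*c-.14*q,y,.042+.14*c-.04*q),(255,0,0)); 
    return i
E
python3 - <<'E'
from h import *
s=st(); print('lip bin',bninv(cur(s)[2])); d=snap('side','s15.png'); t=snap('top','t15.png')
cv2.imwrite('pics/z15.png',np.hstack([ovb(d,s,240,60,370,200,3.2),ovb(t,s,330,140,450,280,3.2)]))
E
```

```text
15.25 [ 0.3852 -0.1915  0.251 ] [-179.2963   17.9568  153.1299] F [-0.8012 -0.0412 -2.5312] w 0.023757245742727546 j [  10.8  -17.9  -44.1   14.8  -50.8 -135.9]
lip bin [-0.0892  0.0019  0.2604]
```

View pics/z15.png

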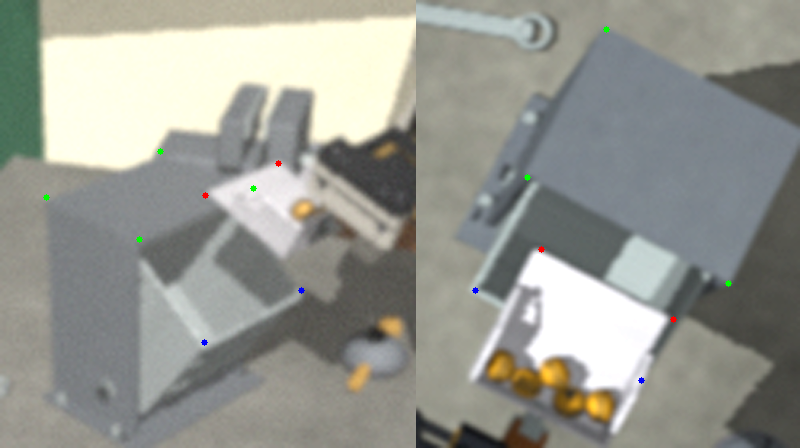

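Run:
```python
from h import *
s=st()
for b,z in ((-12,.235),(-6,.2),(0,.172),(8,.17),(16,.17),(24,.17),(32,.17),(40,.17),(48,.17),(54,.17)): rel(*scoop(bnp(-.082,.0,z),-29.6,b))
```

```text
15.35 [ 0.3856 -0.1906  0.2511] [-179.3063   17.9753  153.2694] F [ 0.6561  0.0679 -2.5628] w 0.02382039991060717 j [  10.9  -17.9  -44.1   14.8  -50.8 -135.9]
shift [-0.0017 -0.0028  0.0169] rot [-0.0013  0.0696  0.0042] rows 0.5 target [ 0.3904 -0.1963  0.2356]
shift [ 0.0036 -0.0026  0.0361] rot [-0.0061  0.1742  0.0044] rows 1.2 target [ 0.3912 -0.1968  0.2156]
shift [ 0.0054 -0.0025  0.0494] rot [-0.0109  0.2789  0.0047] rows 1.9 target [ 0.3933 -0.1979  0.2025]
shift [-0.0053 -0.003   0.0346] rot [-0.0173  0.4183  0.005 ] rows 2.8 target [ 0.3982 -0.2007  0.2198]
shift [-0.0188 -0.0036  0.0198] rot [-0.0237  0.5578  0.0053] rows 3.7 target [ 0.4053 -0.2048  0.2381]
shift [-0.0342 -0.0043  0.0069] rot [-0.0301  0.6973  0.0056] rows 4.7 target [ 0.4146 -0.2101  0.2551]
shift [-0.0513 -0.0051 -0.0037] rot [-0.0365  0.8368  0.0058] rows 5.6 target [ 0.4259 -0.2165  0.2705]
shift [-0.0697 -0.0059 -0.0118] rot [-0.0429  0.9763  0.0061] rows 6.5 target [ 0.439  -0.2239  0.2839]
shift [-0.089  -0.0068 -0.0173] rot [-0.0493  1.1157  0.0063] rows 7.4 target [ 0.4535 -0.2322  0.295 ]
shift [-0.1039 -0.0075 -0.0196] rot [-0.0541  1.2203  0.0065] rows 8.1 target [ 0.4652 -0.2388  0.3018]
```

First lower to nearly level, then check.

>>> step_arm(
  increments=[
    [[-0.001, -0.001, 0.009], [0, 0.03, 0.002], 1],
    [[0.001, -0.003, 0.018], [-0.001, 0.08, 0.004], 1],
    [[0.003, -0.0026, 0.028], [-0.004, 0.13, 0.004], 1],
    [[0.0045, -0.0025, 0.037], [-0.006, 0.17, 0.004], 1],
    [[0.005, -0.0025, 0.045], [-0.008, 0.2, 0.0045], 1],
    [[0.005, -0.0025, 0.052], [-0.008, 0.21, 0.0045], 1],
    [[0.005, -0.0025, 0.052], [-0.008, 0.21, 0.0045], 1],
  ],
)

```text
time_s: 16.05
tcp_pos: [0.3947, -0.1981, 0.1996]
eef_rot: [-179.8, 5.9, 153.0]
contact_force: [0.1, 0.1, -2.6]
gripper_width: 0.0236
```

Run:
```python
from h import *
s=st(); print('lip bin',bninv(cur(s)[2])); d=snap('side','s16.png'); t=snap('top','t16.png')
cv2.imwrite('pics/z16.png',np.hstack([ovb(d,s,240,60,370,200,3.2),ovb(t,s,330,140,450,280,3.2)]))
s=st()
for b in (4,12,18,24,30,36,42,48,54): rel(*scoop(bnp(-.082,.0,.17),-29.6,b))
```

```text
16.05 [ 0.3947 -0.1981  0.1996] [-179.7996    5.8953  152.9703] F [ 0.0501  0.0844 -2.6167] w 0.02355221000990053 j [   1.9   -5.   -35.2    3.7  -54.8 -121. ]
lip bin [-0.0789  0.0007  0.1787]
16.15 [ 0.3946 -0.1982  0.2007] [-179.8337    6.0106  152.9744] F [-0.525   0.7979 -3.2738] w 0.023496607923553972 j [   1.9   -5.1  -35.2    3.7  -54.8 -121. ]
shift [-0.0021 -0.0005 -0.0094] rot [-0.0059  0.1397  0.0013] rows 0.9 target [ 0.3954 -0.1992  0.2102]
shift [-0.011  -0.0009 -0.0274] rot [-0.0121  0.2792  0.0015] rows 1.9 target [ 0.4015 -0.2026  0.2291]
shift [-0.0193 -0.0012 -0.04  ] rot [-0.0167  0.3839  0.0017] rows 2.6 target [ 0.4075 -0.206   0.2425]
shift [-0.0288 -0.0016 -0.0517] rot [-0.0213  0.4885  0.0019] rows 3.3 target [ 0.4146 -0.2101  0.2551]
shift [-0.0395 -0.0021 -0.0623] rot [-0.0259  0.5931  0.002 ] rows 4.0 target [ 0.4229 -0.2148  0.2668]
shift [-0.0512 -0.0026 -0.0718] rot [-0.0306  0.6977  0.0022] rows 4.7 target [ 0.4322 -0.2201  0.2774]
shift [-0.0639 -0.0031 -0.0799] rot [-0.0352  0.8023  0.0024] rows 5.4 target [ 0.4425 -0.2259  0.2869]
shift [-0.0774 -0.0037 -0.0867] rot [-0.0398  0.9069  0.0025] rows 6.1 target [ 0.4535 -0.2322  0.295 ]
shift [-0.0914 -0.0043 -0.0921] rot [-0.0444  1.0116  0.0027] rows 6.8 target [ 0.4652 -0.2388  0.3018]
```

View pics/z16.png

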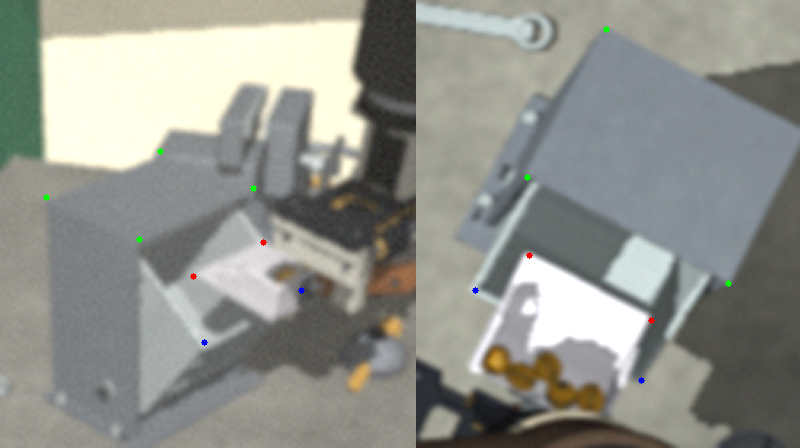

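>>> step_arm(
  increments=[
    [[-0.002, 0, -0.01], [-0.006, 0.14, 0.001], 1],
    [[-0.011, -0.001, -0.0274], [-0.012, 0.279, 0.001], 1],
    [[-0.0193, -0.001, -0.04], [-0.017, 0.384, 0.002], 1],
    [[-0.0288, -0.0016, -0.0517], [-0.021, 0.4885, 0.002], 1],
    [[-0.0395, -0.002, -0.0623], [-0.026, 0.593, 0.002], 1],
    [[-0.0512, -0.0026, -0.0718], [-0.03, 0.698, 0.002], 1],
    [[-0.0639, -0.003, -0.08], [-0.035, 0.802, 0.002], 1],
    [[-0.0774, -0.0037, -0.0867], [-0.04, 0.907, 0.0025], 1],
    [[-0.0914, -0.0043, -0.092], [-0.044, 1.0116, 0.003], 1],
    [[-0.0914, -0.0043, -0.092], [-0.044, 1.0116, 0.003], 1],
  ],
)

```text
time_s: 17.15
tcp_pos: [0.4669, -0.2395, 0.297]
eef_rot: [176.9, -52.5, 154.2]
contact_force: [0.0, -0.4, -3.9]
gripper_width: 0.0237
```

Run:
```python
from h import *
s=st(); print('lip bin',bninv(cur(s)[2])); d=snap('side','s17.png'); t=snap('top','t17.png')
cv2.imwrite('pics/z17.png',np.hstack([ovb(d,s,240,60,370,200,3.2),ovb(t,s,330,140,450,280,3.2)]))
```

```text
17.15 [ 0.4669 -0.2395  0.297 ] [176.8756 -52.5467 154.245 ] F [ 0.0497 -0.4185 -3.9406] w 0.023743318185592506 j [ -15.1   37.1   24.1  -14.7 -127.7 -105.7]
lip bin [-0.0816 -0.0002  0.1646]
```

View pics/z17.png

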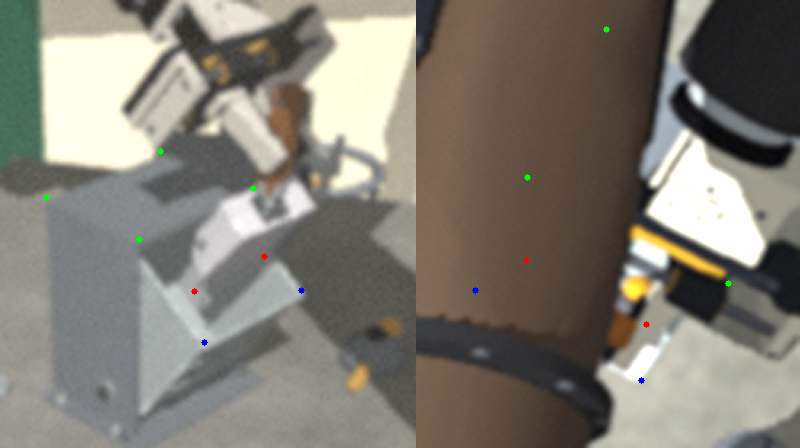

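>>> step_arm(
  increments=[
    [[0, 0, 0], [0, 0, 0], 1],
    [[0, 0, 0], [0, 0.06, 0], 1],
    [[0, 0, 0], [0, 0, 0], 1],
    [[0, 0, 0], [0, 0.06, 0], 1],
  ],
)

```text
time_s: 17.65
tcp_pos: [0.4651, -0.2392, 0.3071]
eef_rot: [176.5, -54.6, 154.8]
contact_force: [-0.2, 0.2, -0.2]
gripper_width: 0.0238
```

Run:
```python
from h import *
s=st(); print('lip bin',bninv(cur(s)[2])); w=snap('wrist','w18.png'); t=snap('top','t18.png')
rel(*scoop(bnp(-.09,.0,.19),-29.6,30));rel(*scoop(bnp(-.12,.0,.25),-29.6,5))
```

```text
17.65 [ 0.4651 -0.2392  0.3071] [176.475  -54.6093 154.7999] F [-0.2452  0.1543 -0.2297] w 0.02382722779732226 j [ -15.2   37.8   25.4  -15.4 -130.5 -106. ]
lip bin [-0.0882 -0.0003  0.1726]
shift [0.0185 0.0008 0.0554] rot [ 0.0189 -0.4769 -0.    ] rows 3.2 target [ 0.416  -0.2108  0.2868]
shift [0.0579 0.0025 0.1022] rot [ 0.0381 -0.9128 -0.0002] rows 6.1 target [ 0.363  -0.1808  0.2927]
```

View pics/w18.png

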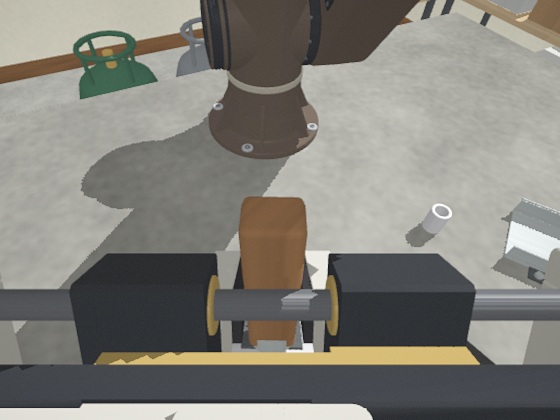

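>>> step_arm(
  increments=[
    [[0.006, 0, 0.015], [0.006, -0.13, 0], 1],
    [[0.012, 0, 0.035], [0.012, -0.28, 0], 1],
    [[0.0185, 0.001, 0.055], [0.019, -0.42, 0], 1],
    [[0.028, 0.001, 0.068], [0.023, -0.56, 0], 1],
    [[0.038, 0.0015, 0.08], [0.028, -0.7, 0], 1],
    [[0.05, 0.002, 0.092], [0.033, -0.82, 0], 1],
    [[0.058, 0.0025, 0.102], [0.038, -0.91, 0], 1],
    [[0.058, 0.0025, 0.102], [0.038, -0.91, 0], 1],
  ],
)

```text
time_s: 18.55
tcp_pos: [0.3599, -0.1805, 0.2947]
eef_rot: [179.6, -2.6, 153.0]
contact_force: [0.9, 0.1, -0.9]
gripper_width: 0.0235
```

Run:
```python
from h import *
s=st(); print('lip bin',bninv(cur(s)[2])); d=snap('side','s19.png'); t=snap('top','t19.png')
cv2.imwrite('pics/z19.png',np.hstack([ovb(d,s,240,60,370,200,3.2),ovb(t,s,330,140,450,280,3.2)]))
```

```text
18.55 [ 0.3599 -0.1805  0.2947] [179.5796  -2.6247 153.0073] F [ 0.8509  0.106  -0.9142] w 0.02352475069476404 j [   0.1   -7.   -21.8   -1.6  -77.4 -116.8]
lip bin [-0.1225 -0.0009  0.2529]
```

View pics/z19.png

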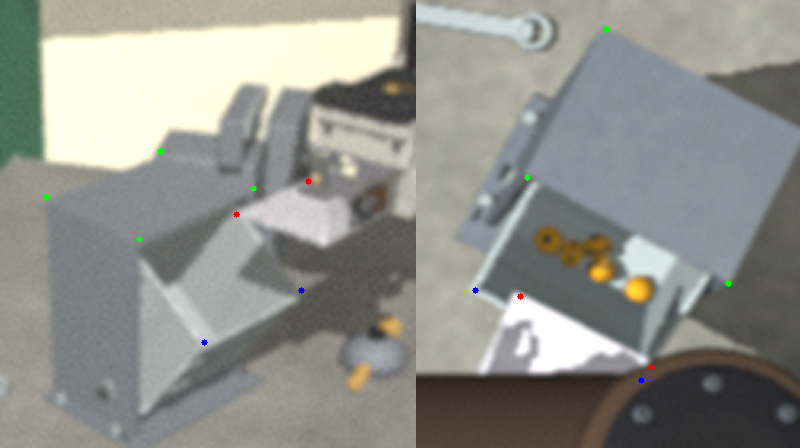

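Run:
```python
from h import *
s=st()
p,Rm=scoop([.6137,-.0189,.22],3.7,0)
p0=s['tcp_pos']; R0=R.from_euler('xyz',s['eef_rot'],degrees=True)
from scipy.spatial.transform import Slerp
sl=Slerp([0,1],R.concatenate([R0,R.from_matrix(Rm)]))
for f in [.25,.5,.75,1]: rel(p0+(p-p0)*f,sl(f).as_matrix())
```

```text
18.65 [ 0.3625 -0.181   0.2938] [179.6703  -2.9537 152.987 ] F [ 0.373   0.023  -1.5632] w 0.023453625395969162 j [  -0.    -6.4  -21.4   -1.7  -77.5 -116.6]
shift [-0.0078  0.0466  0.0107] rot [ 0.0026 -0.0206 -0.145 ] rows 1.0 target [ 0.3902 -0.1427  0.283 ]
shift [-0.0157  0.0932  0.0214] rot [ 0.0052 -0.0412 -0.29  ] rows 2.0 target [ 0.4179 -0.1045  0.2721]
shift [-0.0235  0.1397  0.0321] rot [ 0.0078 -0.0618 -0.4351] rows 2.9 target [ 0.4455 -0.0662  0.2613]
shift [-0.0313  0.1863  0.0428] rot [ 0.0104 -0.0824 -0.5801] rows 3.9 target [ 0.4732 -0.028   0.2505]
```

>>> step_arm(
  increments=[
    [[-0.004, 0.025, 0.005], [0, -0.01, -0.08], 1],
    [[-0.0105, 0.0605, 0.013], [0.003, -0.025, -0.19], 1],
    [[-0.0172, 0.102, 0.0235], [0.006, -0.045, -0.319], 1],
    [[-0.0235, 0.14, 0.032], [0.008, -0.062, -0.435], 1],
    [[-0.029, 0.17, 0.039], [0.01, -0.075, -0.53], 1],
    [[-0.0313, 0.186, 0.043], [0.01, -0.082, -0.58], 1],
    [[-0.0313, 0.186, 0.043], [0.01, -0.082, -0.58], 1],
  ],
)

```text
time_s: 19.35
tcp_pos: [0.475, -0.0278, 0.2466]
eef_rot: [180.0, 1.5, -173.8]
contact_force: [0.1, -0.7, -1.1]
gripper_width: 0.0238
```

Run:
```python
from h import *
s=st(); rel(*scoop([.6137,-.0189,.04],3.7,0))
```

```text
19.35 [ 0.475  -0.0278  0.2466] [ 179.9552    1.5262 -173.7834] F [ 0.1402 -0.6526 -1.0574] w 0.02381475212760691 j [  20.7   -0.4  -22.9    0.4  -66.1 -104.6]
shift [ 0.0065 -0.0001  0.176 ] rot [ 0.0008 -0.0083  0.0003] rows 3.5 target [ 0.4732 -0.028   0.0705]
```

>>> step_arm(
  increments=[
    [[0.0015, 0, 0.035], [0, -0.008, 0], 1],
    [[0.003, 0, 0.08], [0, -0.008, 0], 1],
    [[0.005, 0, 0.125], [0, -0.008, 0], 1],
    [[0.006, 0, 0.16], [0, -0.008, 0], 1],
    [[0.0065, 0, 0.175], [0, -0.008, 0], 1],
    [[0.0065, 0, 0.175], [0, -0.008, 0], 1],
  ],
)

```text
time_s: 19.95
tcp_pos: [0.471, -0.0303, 0.0706]
eef_rot: [180.0, 1.8, -174.1]
contact_force: [-0.7, 0.1, -1.9]
gripper_width: 0.0235
```

Run:
```python
from h import *
s=st(); print(cur(s)[2]); d=snap('side','s20.png')
i=ovb(d,s,230,200,350,270,5.5); cv2.imwrite('pics/z20.png',i)
rel(*scoop([.6137,-.0189,.003],3.7,0))
```

```text
19.95 [ 0.471  -0.0303  0.0706] [ 179.9934    1.8167 -174.0654] F [-0.6972  0.0537 -1.8773] w 0.023501474869642665 j [  20.7   10.1  -37.8    0.7  -40.3 -105.3]
[ 0.6115 -0.0219  0.0396]
shift [0.0002 0.0018 0.0387] rot [ 0.0003 -0.0005 -0.0038] rows 0.8 target [ 0.4732 -0.028   0.0335]
```

View pics/z20.png

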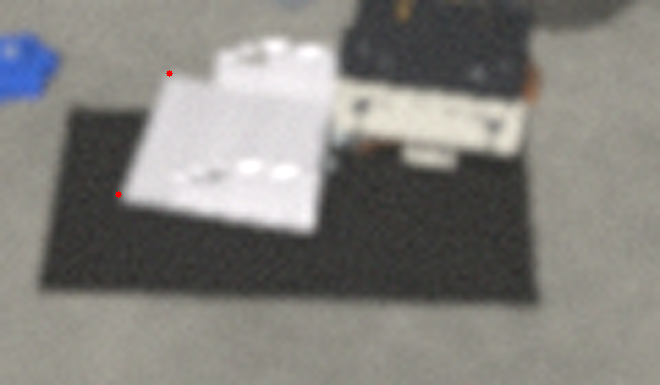

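>>> step_arm(
  increments=[
    [[0, 0.001, 0.012], [0, -0.012, 0], 1],
    [[0, 0.0018, 0.024], [0, -0.024, 0], 1],
    [[0, 0.0018, 0.032], [0, -0.024, 0], 1],
    [[0, 0.0018, 0.036], [0, -0.024, 0], 1],
    [[0, 0.0018, 0.036], [0, -0.024, 0], 1],
  ],
)

```text
time_s: 20.5
tcp_pos: [0.4743, -0.0269, 0.037]
eef_rot: [179.9, 3.5, -173.9]
contact_force: [0.3, -0.1, -2.3]
gripper_width: 0.0235
```

>>> step_arm(
  increments=[
    [[0, 0, 0.0015], [0, 0, 0], 1],
    [[0, 0, 0.002], [0, 0, 0], 1],
  ],
)

```text
time_s: 20.7
tcp_pos: [0.4745, -0.0267, 0.0351]
eef_rot: [179.9, 3.5, -173.9]
contact_force: [0.2, 0.1, -2.7]
gripper_width: 0.0235
```

>>> step_arm(
  increments=[
    [[0, 0, 0.001], [0, 0, 0], 1],
    [[0, 0, 0.001], [0, 0, 0], 1],
  ],
)

```text
time_s: 20.9
tcp_pos: [0.4741, -0.0268, 0.0338]
eef_rot: [179.9, 3.5, -173.9]
contact_force: [0.1, 0.2, -1.9]
gripper_width: 0.0238
```

>>> step_arm(
  increments=[
    [[0, 0, 0.001], [0, 0, 0], 1],
    [[0, 0, 0.001], [0, 0, 0], 1],
  ],
)

```text
time_s: 21.1
tcp_pos: [0.474, -0.0268, 0.0326]
eef_rot: [179.9, 3.5, -173.9]
contact_force: [0.8, -0.2, -2.2]
gripper_width: 0.0238
```

>>> step_arm(
  increments=[
    [[0, 0, 0.001], [0, 0, 0], 1],
    [[0, 0, 0.001], [0, 0, 0], 1],
  ],
)

```text
time_s: 21.3
tcp_pos: [0.4741, -0.0268, 0.0316]
eef_rot: [179.9, 3.5, -173.9]
contact_force: [0.3, -0.6, -2.0]
gripper_width: 0.0235
```

>>> step_arm(
  increments=[
    [[0, 0, 0.001], [0, 0, 0], 1],
    [[0, 0, 0.001], [0, 0, 0], 1],
  ],
)

```text
time_s: 21.5
tcp_pos: [0.4742, -0.0268, 0.0307]
eef_rot: [179.9, 3.5, -173.9]
contact_force: [-1.1, -0.3, -0.6]
gripper_width: 0.0235
```

>>> step_arm(
  increments=[
    [[0, 0, 0.0003], [0, 0, 0], 0.6],
    [[0, 0, 0.0003], [0, 0, 0], 0.5],
    [[0, 0, 0.0003], [0, 0, 0], 0.3],
    [[0, 0, 0.0003], [0, 0, 0], 0.3],
    [[0, 0, 0.0003], [0, 0, 0], 0.3],
  ],
)

```text
time_s: 22.0
tcp_pos: [0.4743, -0.0268, 0.0305]
eef_rot: [179.9, 3.5, -173.9]
contact_force: [-0.1, 0.2, 0.5]
gripper_width: 0.0579
```

Run:
```python
from h import *
s=st(); rel(s['tcp_pos']+np.array([0,0,.2]),RS(3.7,0)@AT)
```

```text
22.0 [ 0.4743 -0.0268  0.0305] [ 179.9244    3.5037 -173.9212] F [-0.1274  0.171   0.5288] w 0.057889644267793396 j [  21.3   13.4  -41.6    1.6  -31.7 -106.6]
shift [-0.0122  0.0003 -0.1996] rot [0.0026 0.0611 0.0415] rows 4.0 target [ 0.4743 -0.0268  0.2305]
```

>>> step_arm(
  increments=[
    [[-0.001, 0, -0.02], [0, 0, 0], 0.2],
    [[-0.003, 0, -0.05], [0, 0, 0], 0.2],
    [[-0.006, 0, -0.09], [0, 0, 0], 0.2],
    [[-0.009, 0, -0.14], [0, 0, 0], 0.2],
    [[-0.012, 0, -0.18], [0, 0, 0], 1],
    [[-0.012, 0, -0.2], [0, 0, 0], 1],
  ],
)

```text
time_s: 22.6
tcp_pos: [0.4755, -0.0269, 0.235]
eef_rot: [179.9, 3.8, -173.9]
contact_force: [0.6, 0.5, -1.1]
gripper_width: 0.0595
```

Run:
```python
from h import *
s=st(); d=snap('side','s21.png'); w=snap('wrist','w21.png'); cv2.imwrite('pics/z21.png',np.hstack([ovb(d,s,230,190,350,270,3.3),cv2.resize(w['color'][150:420,:,::-1],None,fx=.7,fy=.977)]))
p,Rm=bnp(-.19,0,.2),RS(-29.6,-25)@AT; rel(p,Rm)
p0=s['tcp_pos']; R0=R.from_euler('xyz',s['eef_rot'],degrees=True)
from scipy.spatial.transform import Slerp
sl=Slerp([0,1],R.concatenate([R0,R.from_matrix(Rm)]))
for f in [.25,.5,.75,1]: rel(p0+(p-p0)*f,sl(f).as_matrix())
```

```text
22.6 [ 0.4755 -0.0269  0.235 ] [ 179.8921    3.8224 -173.8962] F [ 0.5973  0.4693 -1.1091] w 0.05952194433790193 j [  21.3   -1.4  -25.8    1.   -61.9 -105.6]
shift [ 0.0756 -0.1807  0.0289] rot [ 0.1583 -0.3575  0.6063] rows 4.8 target [ 0.4218 -0.2142  0.2   ]
shift [ 0.019  -0.0453  0.0068] rot [ 0.0399 -0.0888  0.1514] rows 1.2 target [ 0.4621 -0.0737  0.2263]
shift [ 0.0379 -0.0904  0.0142] rot [ 0.0794 -0.1784  0.303 ] rows 2.4 target [ 0.4487 -0.1205  0.2175]
shift [ 0.0567 -0.1356  0.0216] rot [ 0.1188 -0.2679  0.4547] rows 3.6 target [ 0.4352 -0.1673  0.2088]
shift [ 0.0756 -0.1807  0.0289] rot [ 0.1583 -0.3575  0.6063] rows 4.8 target [ 0.4218 -0.2142  0.2   ]
```

View pics/z21.png

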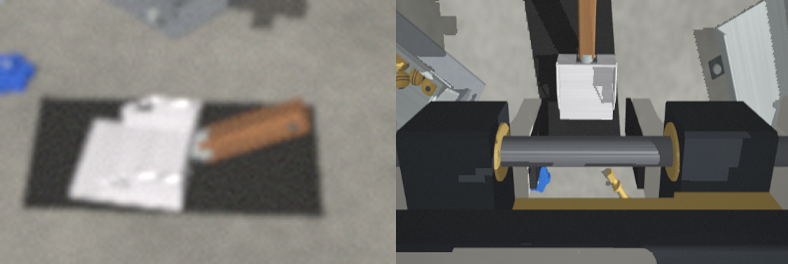

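>>> step_arm(
  increments=[
    [[0.01, -0.023, 0.0035], [0.02, -0.045, 0.076], 1],
    [[0.025, -0.06, 0.009], [0.053, -0.12, 0.2], 1],
    [[0.0415, -0.099, 0.0156], [0.087, -0.196, 0.333], 1],
    [[0.058, -0.138, 0.022], [0.121, -0.273, 0.463], 1],
    [[0.07, -0.168, 0.027], [0.146, -0.33, 0.56], 1],
    [[0.0756, -0.181, 0.029], [0.158, -0.3575, 0.606], 1],
    [[0.0756, -0.181, 0.029], [0.158, -0.3575, 0.606], 1],
  ],
  force=30,
)

```text
time_s: 23.4
tcp_pos: [0.4169, -0.2161, 0.1949]
eef_rot: [-179.6, 24.6, 150.4]
contact_force: [-0.4, -0.5, -0.5]
gripper_width: 0.0008
```

Run:
```python
from h import *
s=st(); print(bninv(s['tcp_pos'])); Rm=RS(-29.6,-25)@AT
for x,z in ((-.175,.15),(-.16,.115),(-.135,.115)): rel(bnp(x,0,z),Rm)
d=snap('side','s22.png');t=snap('top','t22.png')
cv2.imwrite('pics/z22.png',np.hstack([ovb(d,s,240,60,370,200,3.2),ovb(t,s,330,140,450,280,3.2)]))
```

```text
23.4 [ 0.4169 -0.2161  0.1949] [-179.6352   24.6012  150.3929] F [-0.423  -0.493  -0.4869] w 0.0008466187733473886 j [   6.4  -13.5  -56.2   29.5  -30.5 -149.5]
[-0.1933 -0.0041  0.1949]
shift [0.0021 0.0044 0.0484] rot [-0.0064 -0.007  -0.0001] rows 1.0 target [ 0.4348 -0.2216  0.15  ]
shift [0.003  0.0046 0.0865] rot [-0.0064 -0.007  -0.0001] rows 1.7 target [ 0.4479 -0.229   0.115 ]
shift [-0.0197  0.0047  0.0969] rot [-0.0064 -0.007  -0.0001] rows 2.0 target [ 0.4696 -0.2413  0.115 ]
```

View pics/z22.png

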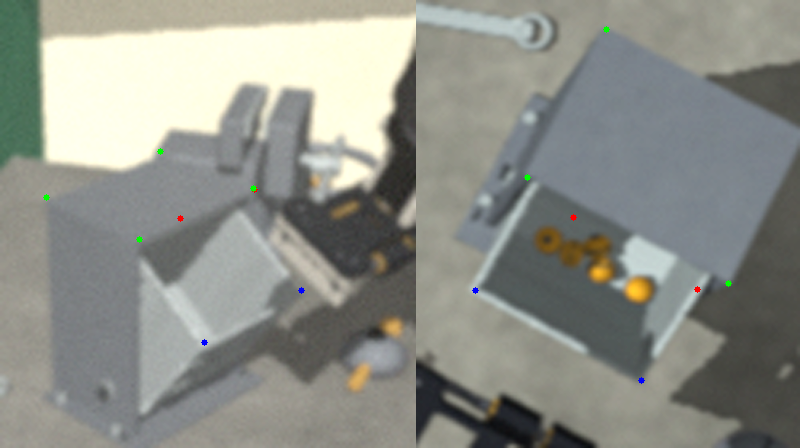

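```bash
cat >> h.py <<'E'
def push(th,back=0):
    a=np.interp(th,[0,.2,.4,.65],np.radians([25,22,16,12])); c,q=np.cos(th),np.sin(th)
    E=np.array([-.04*c-.14*q,.042+.14*c-.04*q]); n=np.array([np.cos(a),np.sin(a)])
    ang=min(a,th) if 0 else (th if a>th else a)
    W=E-.02*np.array([-np.sin(ang),np.cos(ang)]); P=W-.0095*n; 
    return bnp(P[0]-back,0,P[1]),RS(BN[1],-np.degrees(a))@AT
E
python3 - <<'E'
from h import *
s=st()
for b in (.06,.03): p,M=push(.62,b); print(bninv(p)); rel(p,M)
E
```

```text
23.5 [ 0.4197 -0.2149  0.1967] [-179.6955   24.6745  150.5521] F [1.2625 0.1899 0.2283] w 0.0006652882523623642 j [   6.6  -13.4  -55.9   29.3  -30.6 -149.3]
[-0.1789 -0.      0.1111]
shift [0.0243 0.0021 0.083 ] rot [-0.0044  0.2128  0.002 ] rows 1.7 target [ 0.4315 -0.2197  0.1111]
[-0.1489 -0.      0.1111]
shift [-0.003   0.0021  0.0956] rot [-0.0044  0.2128  0.002 ] rows 1.9 target [ 0.4576 -0.2345  0.1111]
```

>>> step_arm(
  increments=[
    [[0.01, 0.001, 0.025], [0, 0.08, 0.001], 1],
    [[0.02, 0.002, 0.055], [-0.004, 0.16, 0.002], 1],
    [[0.024, 0.002, 0.082], [-0.004, 0.212, 0.002], 1],
    [[0.013, 0.002, 0.088], [-0.004, 0.212, 0.002], 1],
    [[0.001, 0.002, 0.094], [-0.004, 0.212, 0.002], 1],
    [[-0.003, 0.002, 0.0956], [-0.004, 0.212, 0.002], 1],
    [[-0.003, 0.002, 0.0956], [-0.004, 0.212, 0.002], 1],
  ],
)

```text
time_s: 24.2
tcp_pos: [0.4587, -0.2346, 0.1125]
eef_rot: [180.0, 12.7, 150.4]
contact_force: [-1.0, -1.0, 0.6]
gripper_width: 0.0005
```

Run:
```python
from h import *
s=st(); print(bninv(s['tcp_pos']))
for th in (.62,.57,.52,.47,.42,.37,.32,.28,.24,.2): p,M=push(th); print(th,end=' ');rel(p,M)
d=snap('side','s23.png');t=snap('top','t23.png')
cv2.imwrite('pics/z23.png',np.hstack([ovb(d,s,240,60,370,200,3.2),ovb(t,s,330,140,450,280,3.2)]))
```

```text
24.2 [ 0.4587 -0.2346  0.1125] [179.9695  12.6902 150.3761] F [-0.9764 -0.9841  0.642 ] w 0.0004636522552587282 j [  -0.9    4.7  -43.1   11.6  -31.6 -128.1]
[-0.1478  0.0004  0.1125]
0.62 shift [-0.0279 -0.0004  0.0077] rot [ 0.0004  0.0037 -0.0004] rows 0.6 target [ 0.4837 -0.2493  0.1111]
0.57 shift [-0.034  -0.0004  0.0034] rot [ 0.0004 -0.0103 -0.0004] rows 0.7 target [ 0.488  -0.2518  0.1166]
0.52 shift [-0.0403 -0.0004 -0.0006] rot [ 0.0004 -0.0243 -0.0004] rows 0.8 target [ 0.4926 -0.2543  0.1219]
0.47 shift [-0.0468 -0.0004 -0.0043] rot [ 0.0004 -0.0382 -0.0004] rows 0.9 target [ 0.4973 -0.2571  0.1269]
0.42 shift [-0.0534 -0.0004 -0.0077] rot [ 0.0004 -0.0522 -0.0004] rows 1.1 target [ 0.5024 -0.2599  0.1317]
0.37 shift [-0.0604 -0.0004 -0.0107] rot [ 0.0004 -0.0735 -0.0004] rows 1.2 target [ 0.5077 -0.263   0.1362]
0.32 shift [-0.0676 -0.0004 -0.0133] rot [ 0.0004 -0.0997 -0.0004] rows 1.4 target [ 0.5133 -0.2661  0.1403]
0.28 shift [-0.0723 -0.0004 -0.0151] rot [ 0.0004 -0.1206 -0.0004] rows 1.5 target [ 0.517  -0.2682  0.1431]
0.24 shift [-0.0771 -0.0004 -0.0167] rot [ 0.0004 -0.1415 -0.0004] rows 1.6 target [ 0.5207 -0.2703  0.1457]
0.2 shift [-0.0819 -0.0004 -0.0181] rot [ 0.0004 -0.1625 -0.0004] rows 1.7 target [ 0.5245 -0.2725  0.1481]
```

View pics/z23.png

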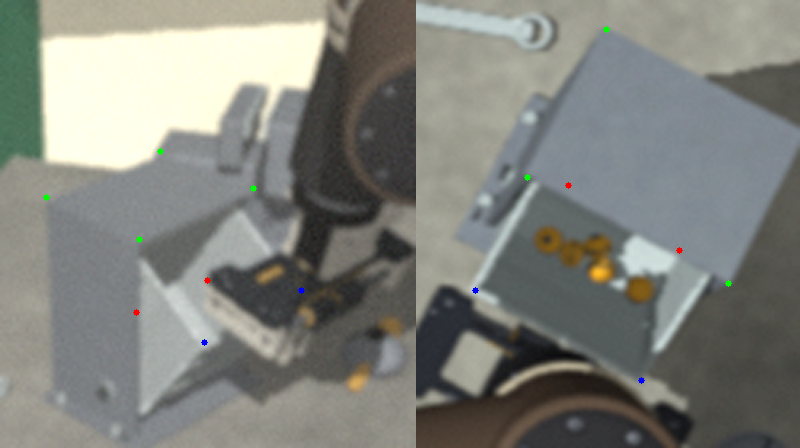

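>>> step_arm(
  increments=[
    [[-0.01, 0, 0.004], [0, 0, 0], 1],
    [[-0.02, 0, 0.007], [0, 0, 0], 1],
    [[-0.028, 0, 0.0077], [0, 0.003, 0], 1],
    [[-0.034, 0, 0.0034], [0, -0.01, 0], 1],
    [[-0.04, 0, -0.0006], [0, -0.024, 0], 1],
    [[-0.0468, 0, -0.0043], [0, -0.038, 0], 1],
    [[-0.0534, 0, -0.0077], [0, -0.052, 0], 1],
  ],
)

```text
time_s: 25.0
tcp_pos: [0.5015, -0.2597, 0.1308]
eef_rot: [-180.0, 15.6, 150.4]
contact_force: [-2.2, 0.1, -2.2]
gripper_width: -0.0
```

Run:
```python
from h import *
s=st(); print(bninv(s['tcp_pos']))
for th in (.38,.33,.28,.23,.18,.13,.08,.04,0): p,M=push(th); print(th,end=' ');rel(p,M)
d=snap('side','s24.png');t=snap('top','t24.png')
cv2.imwrite('pics/z24.png',np.hstack([ovb(d,s,240,60,370,200,3.2),ovb(t,s,330,140,450,280,3.2)]))
```

```text
25.0 [ 0.5015 -0.2597  0.1308] [-179.9801   15.591   150.3638] F [-2.1726  0.1111 -2.1649] w -1.7602276205158217e-05 j [  -3.1    6.6  -39.3   13.6  -30.8 -127.4]
[-0.0982 -0.0002  0.1308]
0.38 shift [-0.0067  0.0002 -0.0028] rot [-0.0005 -0.0176 -0.0006] rows 0.1 target [ 0.5066 -0.2623  0.1353]
0.33 shift [-0.0141  0.0002 -0.0051] rot [-0.0005 -0.0438 -0.0006] rows 0.3 target [ 0.5122 -0.2655  0.1395]
0.28 shift [-0.0203  0.0002 -0.0071] rot [-0.0005 -0.07   -0.0006] rows 0.5 target [ 0.517  -0.2682  0.1431]
0.23 shift [-0.0264  0.0002 -0.0087] rot [-0.0005 -0.0962 -0.0006] rows 0.6 target [ 0.5216 -0.2709  0.1463]
0.18 shift [-0.0325  0.0002 -0.0101] rot [-0.0006 -0.1171 -0.0006] rows 0.8 target [ 0.5265 -0.2736  0.1493]
0.13 shift [-0.0387  0.0002 -0.0113] rot [-0.0006 -0.1302 -0.0006] rows 0.9 target [ 0.5314 -0.2764  0.1521]
0.08 shift [-0.045   0.0002 -0.0121] rot [-0.0006 -0.1433 -0.0006] rows 1.0 target [ 0.5364 -0.2793  0.1546]
0.04 shift [-0.05    0.0002 -0.0126] rot [-0.0006 -0.1537 -0.0006] rows 1.0 target [ 0.5406 -0.2816  0.1564]
0 shift [-0.0551  0.0002 -0.0129] rot [-0.0006 -0.1642 -0.0006] rows 1.1 target [ 0.5447 -0.284   0.158 ]
```

View pics/z24.png

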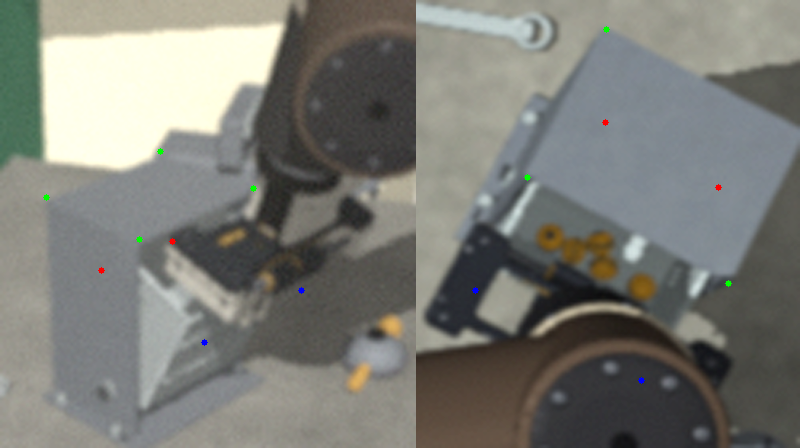

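>>> step_arm(
  increments=[
    [[-0.0067, 0, -0.003], [0, -0.018, 0], 1],
    [[-0.014, 0, -0.005], [0, -0.044, 0], 1],
    [[-0.0203, 0, -0.007], [0, -0.07, 0], 1],
    [[-0.0264, 0, -0.0087], [0, -0.096, 0], 1],
    [[-0.0325, 0, -0.01], [0, -0.117, 0], 1],
    [[-0.0387, 0, -0.0113], [0, -0.13, 0], 1],
    [[-0.045, 0, -0.012], [0, -0.143, 0], 1],
    [[-0.045, 0, -0.012], [0, -0.143, 0], 1],
  ],
)

```text
time_s: 25.9
tcp_pos: [0.5374, -0.2795, 0.1548]
eef_rot: [180.0, 23.8, 150.4]
contact_force: [-0.5, -0.4, 0.1]
gripper_width: 0.0004
```

Run:
```python
from h import *
s=st(); print(bninv(s['tcp_pos']))
for th in (.04,0): p,M=push(th); print(th,end=' ');rel(p,M)
d=snap('side','s25.png');t=snap('top','t25.png')
cv2.imwrite('pics/z25.png',np.hstack([ovb(d,s,240,60,370,200,3.2),ovb(t,s,330,140,450,280,3.2)]))
```

```text
25.9 [ 0.5374 -0.2795  0.1548] [179.981   23.8404 150.3833] F [-0.4625 -0.3825  0.1014] w 0.0004320566739279192 j [  -5.1    5.1  -45.3   29.2  -20.1 -140.3]
[-0.0572  0.0002  0.1548]
0.04 shift [-0.0041 -0.0002  0.0001] rot [ 0.0002 -0.0098 -0.0003] rows 0.1 target [ 0.5406 -0.2816  0.1564]
0 shift [-0.0092 -0.0002  0.0006] rot [ 0.0002 -0.0202 -0.0003] rows 0.2 target [ 0.5447 -0.284   0.158 ]
```

View pics/z25.png

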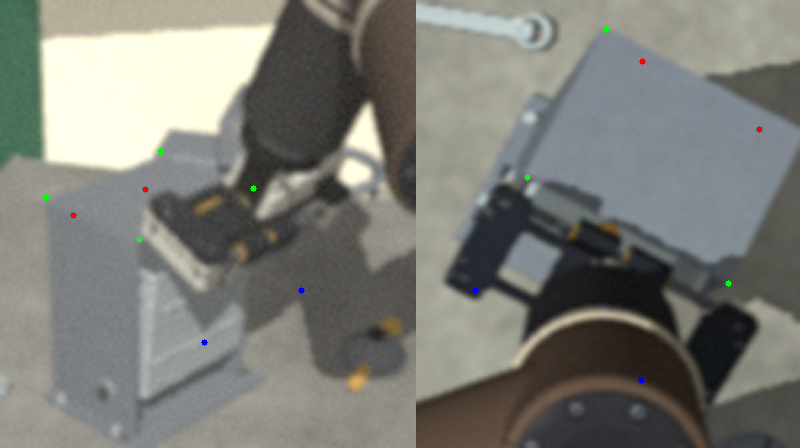

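>>> step_arm(
  increments=[
    [[-0.004, 0, 0.0], [0, -0.01, 0], 1],
    [[-0.007, 0, 0.0005], [0, -0.02, 0], 1],
    [[-0.0092, 0, 0.0006], [0, -0.02, 0], 1],
  ],
)

```text
time_s: 26.3
tcp_pos: [0.544, -0.2835, 0.1573]
eef_rot: [-180.0, 24.9, 150.4]
contact_force: [-2.0, 2.7, -0.1]
gripper_width: 0.0008
```

>>> step_arm(
  increments=[
    [[-0.0015, 0, 0.0007], [0, 0, 0], 1],
    [[-0.003, 0, 0.0014], [0, 0, 0], 1],
  ],
)

```text
time_s: 26.5
tcp_pos: [0.5463, -0.2849, 0.1575]
eef_rot: [-180.0, 24.9, 150.4]
contact_force: [-26.0, 26.7, 24.3]
gripper_width: 0.0007
```

>>> step_arm(
  increments=[
    [[0.003, 0, -0.0014], [0, 0, 0], 1],
    [[0.003, 0, -0.0014], [0, 0, 0], 1],
  ],
)

```text
time_s: 26.7
tcp_pos: [0.5445, -0.2834, 0.1577]
eef_rot: [180.0, 24.9, 150.4]
contact_force: [0.6, -0.1, -0.0]
gripper_width: 0.0007
```

Run:
```python
from h import *
s=st(); print(bninv(s['tcp_pos']))
d=snap('side','s26.png');t=snap('top','t26.png');w=snap('wrist','w26.png')
cv2.imwrite('pics/z26.png',np.hstack([ovb(d,s,260,80,350,200,4.3),ovb(t,s,350,170,440,290,4.3)]))
```

```text
26.7 [ 0.5445 -0.2834  0.1577] [179.9737  24.9348 150.3737] F [ 0.5639 -0.0637 -0.0474] w 0.0006868472266296945 j [  -5.9    5.2  -46.1   32.5  -18.4 -142.8]
[-0.0491  0.0004  0.1577]
```

View pics/z26.png

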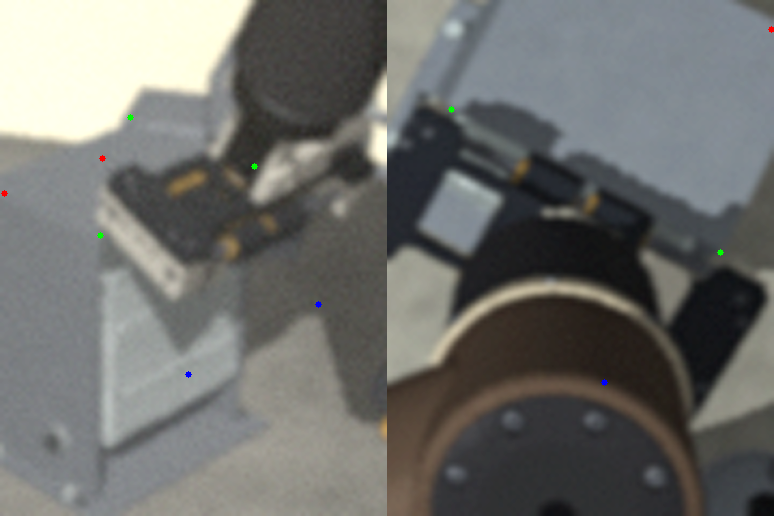

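View pics/w26.png

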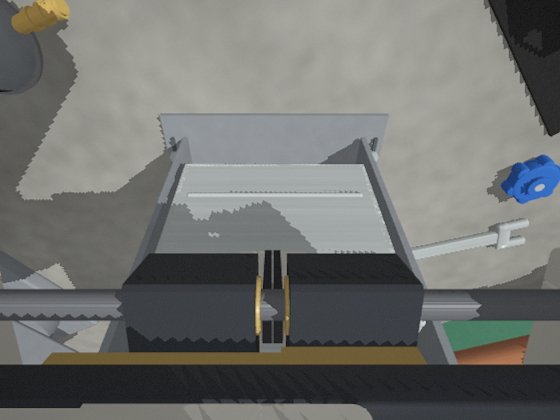

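>>> step_arm(
  increments=[
    [[0.01, 0, -0.01], [0, 0, 0], 1],
    [[0.03, 0, -0.03], [0, 0.03, 0], 1],
    [[0.05, 0, -0.06], [0, 0.1, 0], 1],
    [[0.07, 0, -0.09], [0, 0.2, 0], 1],
    [[0.1, 0, -0.1], [0, 0.25, 0], 1],
    [[0.13, 0, -0.1], [0, 0.25, 0], 1],
  ],
)

```text
time_s: 27.45
tcp_pos: [0.4066, -0.2037, 0.1956]
eef_rot: [179.8, 10.7, 150.3]
contact_force: [-0.6, 0.9, -1.1]
gripper_width: 0.0004
```

Run:
```python
from h import *
s=st(); print(bninv(s['tcp_pos']))
d=snap('side','s27.png');t=snap('top','t27.png');w=snap('wrist','w27.png')
cv2.imwrite('pics/z27.png',np.hstack([ovb(d,s,250,100,340,210,4.4,0.0),ovb(t,s,340,150,430,260,4.4,0.0)]))
```

```text
27.45 [ 0.4066 -0.2037  0.1956] [179.8368  10.7054 150.3237] F [-0.6356  0.9095 -1.1416] w 0.000411379047718307 j [   3.4   -6.6  -39.3    7.6  -48.4 -127.7]
[-0.2083  0.0016  0.1956]
```

View pics/z27.png

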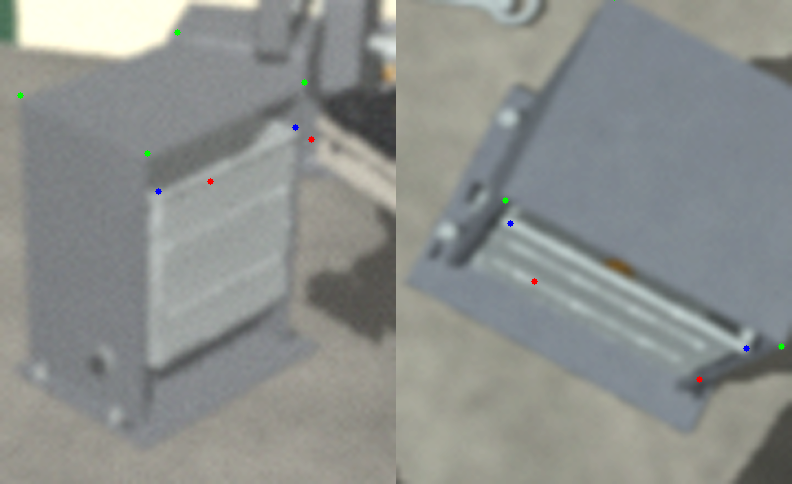

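View pics/w27.png

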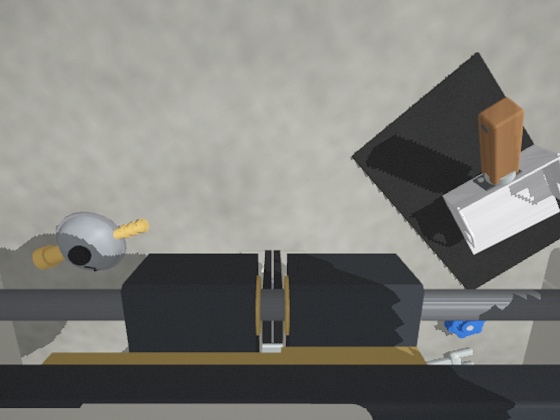

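Run:
```python
from h import *
s=st(); M=RS(-29.6,-31)@AT
for x,z in ((-.13,.19),(-.08,.165),(-.06,.163)): rel(bnp(x,0,z),M)
```

```text
27.6 [ 0.4033 -0.2038  0.1931] [179.9658  10.5514 150.4039] F [ 0.8376 -0.3673  0.5151] w 0.0003026830614899586 j [   3.4   -6.7  -39.8    7.6  -48.3 -127.7]
shift [-0.0793  0.0001  0.0179] rot [ 0.0006 -0.3569 -0.    ] rows 2.4 target [ 0.474  -0.2438  0.19  ]
shift [-0.1238  0.0001  0.0516] rot [ 0.0006 -0.3569 -0.    ] rows 2.7 target [ 0.5174 -0.2685  0.165 ]
shift [-0.1431  0.0001  0.0573] rot [ 0.0006 -0.3569 -0.    ] rows 3.1 target [ 0.5348 -0.2784  0.163 ]
```

>>> step_arm(
  increments=[
    [[-0.03, 0, 0.005], [0, -0.12, 0], 1],
    [[-0.06, 0, 0.012], [0, -0.24, 0], 1],
    [[-0.079, 0, 0.018], [0, -0.357, 0], 1],
    [[-0.095, 0, 0.03], [0, -0.357, 0], 1],
    [[-0.11, 0, 0.042], [0, -0.357, 0], 1],
    [[-0.124, 0, 0.0516], [0, -0.357, 0], 1],
    [[-0.133, 0, 0.0545], [0, -0.357, 0], 1],
    [[-0.138, 0, 0.056], [0, -0.357, 0], 1],
    [[-0.138, 0, 0.056], [0, -0.357, 0], 1],
  ],
)

```text
time_s: 28.5
tcp_pos: [0.5298, -0.2786, 0.1722]
eef_rot: [179.8, 30.2, 150.2]
contact_force: [0.3, 0.2, 1.0]
gripper_width: 0.0005
```

Run:
```python
from h import *
s=st(); print(bninv(s['tcp_pos']));M=RS(-29.6,-31)@AT
for x in (-.052,-.05,-.048,-.046): rel(bnp(x,0,.164),M)
```

```text
28.5 [ 0.5298 -0.2786  0.1722] [179.8246  30.1651 150.1775] F [0.2576 0.1794 1.0493] w 0.0004912415990975774 j [ -20.     0.7  -58.2   75.2   -4.9 -173.6]
[-0.0643 -0.0027  0.1722]
shift [-0.0065  0.0027  0.0133] rot [ 0.0011 -0.0146 -0.0034] rows 0.3 target [ 0.5418 -0.2823  0.164 ]
shift [-0.0083  0.0027  0.0143] rot [ 0.0011 -0.0146 -0.0034] rows 0.3 target [ 0.5435 -0.2833  0.164 ]
shift [-0.01    0.0027  0.0153] rot [ 0.0011 -0.0146 -0.0034] rows 0.4 target [ 0.5453 -0.2843  0.164 ]
shift [-0.0117  0.0027  0.0163] rot [ 0.0011 -0.0146 -0.0034] rows 0.4 target [ 0.547  -0.2853  0.164 ]
```

>>> step_arm(
  increments=[
    [[0.02, 0, 0.0], [0, 0.03, 0], 1],
    [[0.02, 0, 0.002], [0, 0.09, 0], 1],
    [[0.02, 0, 0.002], [0, 0.1, 0], 1],
  ],
)

```text
time_s: 28.8
tcp_pos: [0.5171, -0.277, 0.1653]
eef_rot: [-179.7, 25.8, 150.1]
contact_force: [0.9, -3.5, 1.1]
gripper_width: 0.0006
```

Run:
```python
from h import *
s=st(); print(bninv(s['tcp_pos']));M=RS(-29.6,-24)@AT
for x in (-.056,-.05,-.048,-.046): rel(bnp(x,0,.162),M)
```

```text
28.8 [ 0.5171 -0.277   0.1653] [-179.7496   25.8347  150.1043] F [ 0.8733 -3.533   1.0905] w 0.0006009681013845876 j [  -6.     1.6  -50.4   36.8  -17.6 -147.3]
[-0.076  -0.0076  0.1653]
shift [-0.0166  0.0077  0.0116] rot [-0.0065  0.032  -0.0048] rows 0.4 target [ 0.5383 -0.2803  0.162 ]
shift [-0.022   0.0078  0.0143] rot [-0.0065  0.032  -0.0048] rows 0.5 target [ 0.5435 -0.2833  0.162 ]
shift [-0.0238  0.0078  0.0151] rot [-0.0065  0.032  -0.0048] rows 0.6 target [ 0.5453 -0.2843  0.162 ]
shift [-0.0256  0.0078  0.016 ] rot [-0.0065  0.032  -0.0048] rows 0.6 target [ 0.547  -0.2853  0.162 ]
```

>>> step_arm(
  increments=[
    [[-0.008, 0.004, 0.005], [-0.003, 0.016, -0.002], 1],
    [[-0.0145, 0.0077, 0.0105], [-0.0065, 0.032, -0.005], 1],
    [[-0.018, 0.0078, 0.0122], [-0.0065, 0.032, -0.005], 1],
    [[-0.018, 0.0078, 0.0122], [-0.0065, 0.032, -0.005], 1],
  ],
)

```text
time_s: 29.2
tcp_pos: [0.5412, -0.2814, 0.1623]
eef_rot: [-179.9, 24.1, 150.6]
contact_force: [0.1, 0.2, -0.8]
gripper_width: 0.0004
```

>>> step_arm(
  increments=[
    [[-0.0014, 0, 0.0006], [0, 0, 0], 1],
    [[-0.0027, 0, 0.0012], [0, 0, 0], 1],
    [[-0.0027, 0, 0.0012], [0, 0, 0], 1],
  ],
)

```text
time_s: 29.5
tcp_pos: [0.543, -0.2839, 0.1623]
eef_rot: [-179.8, 24.1, 150.6]
contact_force: [0.7, 0.6, -0.8]
gripper_width: 0.0008
```

Run:
```python
from h import *
s=st(); print(bninv(s['tcp_pos']))
```

```text
29.5 [ 0.543  -0.2839  0.1623] [-179.8224   24.1243  150.5625] F [ 0.6511  0.6431 -0.7579] w 0.0007928924961852759 j [  -5.2    5.1  -43.9   28.2  -21.1 -139. ]
[-0.0502 -0.0008  0.1623]
```

>>> step_arm(
  increments=[
    [[-0.0007, 0, 0.0003], [0, 0, 0], 1],
    [[-0.0014, 0, 0.0006], [0, 0, 0], 1],
    [[-0.0014, 0, 0.0006], [0, 0, 0], 1],
  ],
)

```text
time_s: 29.8
tcp_pos: [0.5448, -0.2845, 0.1623]
eef_rot: [-179.8, 24.1, 150.6]
contact_force: [-0.0, 0.4, 0.4]
gripper_width: 0.0006
```

>>> step_arm(
  increments=[
    [[-0.0007, 0, 0.0003], [0, 0, 0], 1],
    [[-0.0007, 0, 0.0003], [0, 0, 0], 1],
  ],
)

```text
time_s: 30.0
tcp_pos: [0.5453, -0.2848, 0.1621]
eef_rot: [-179.8, 24.1, 150.6]
contact_force: [-1.1, 0.4, 0.9]
gripper_width: 0.0008
```

>>> step_arm(
  increments=[
    [[-0.0007, 0, 0.0003], [0, 0, 0], 1],
    [[-0.0007, 0, 0.0003], [0, 0, 0], 1],
  ],
)

```text
time_s: 30.2
tcp_pos: [0.5455, -0.285, 0.1621]
eef_rot: [-179.8, 24.1, 150.6]
contact_force: [-4.2, 4.1, 3.8]
gripper_width: 0.0005
```

>>> step_arm(
  increments=[
    [[-0.0005, 0, 0.0002], [0, 0, 0], 1],
    [[-0.0005, 0, 0.0002], [0, 0, 0], 1],
  ],
)

```text
time_s: 30.4
tcp_pos: [0.5456, -0.2851, 0.1621]
eef_rot: [-179.8, 24.1, 150.6]
contact_force: [-7.9, 7.9, 6.0]
gripper_width: 0.0002
```

Run:
```python
from h import *
s=st(); print(bninv(s['tcp_pos']),s['moment'])
s=snap('wrist','w30.png')
```

```text
30.4 [ 0.5456 -0.2851  0.1621] [-179.7931   24.0582  150.6012] F [-7.8984  7.9392  5.9907] w 0.00017437006850743142 j [  -5.3    5.4  -43.5   27.9  -21.3 -138.5]
[-0.0473 -0.0005  0.1621] [2.6087 2.9145 0.411 ]
```

View pics/w30.png

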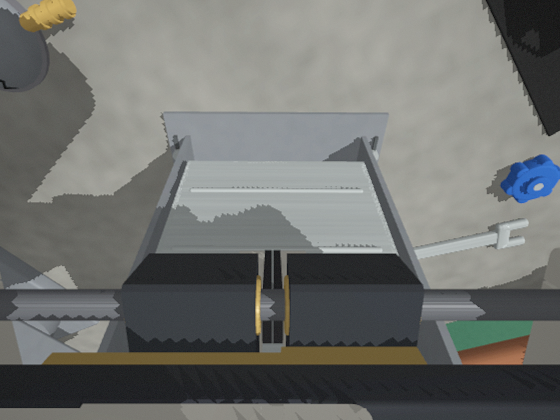

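>>> step_arm(
  increments=[
    [[0.01, 0, -0.008], [0, 0, 0], 1],
    [[0.03, 0, -0.03], [0, 0.03, 0], 1],
    [[0.05, 0, -0.06], [0, 0.1, 0], 1],
    [[0.07, 0, -0.09], [0, 0.2, 0], 1],
    [[0.1, 0, -0.1], [0, 0.25, 0], 1],
    [[0.13, 0, -0.11], [0, 0.25, 0], 1],
    [[0.14, 0, -0.12], [0, 0.25, 0], 1],
    [[0.14, 0, -0.12], [0, 0.25, 0], 1],
  ],
)

```text
time_s: 31.25
tcp_pos: [0.3914, -0.1977, 0.2155]
eef_rot: [-179.9, 9.9, 150.6]
contact_force: [0.5, -0.6, 0.7]
gripper_width: 0.0006
```

Run:
```python
from h import *
s=st()
d=snap('side','s31.png');t=snap('top','t31.png')
cv2.imwrite('pics/z31.png',np.hstack([cv2.resize(d['color'][:,:,::-1],None,fx=.7,fy=.7),cv2.resize(t['color'][:,:,::-1],None,fx=.7,fy=.7)]))
cv2.imwrite('pics/z31b.png',np.hstack([ovb(d,s,250,100,340,210,4.4,0.0),ovb(t,s,340,150,430,260,4.4,0.0)]))
```

```text
31.25 [ 0.3914 -0.1977  0.2155] [-179.908     9.9049  150.5895] F [ 0.5228 -0.5794  0.6951] w 0.0005968171885156661 j [   4.4   -9.1  -38.2    7.   -52.9 -127.6]
```

View pics/z31.png

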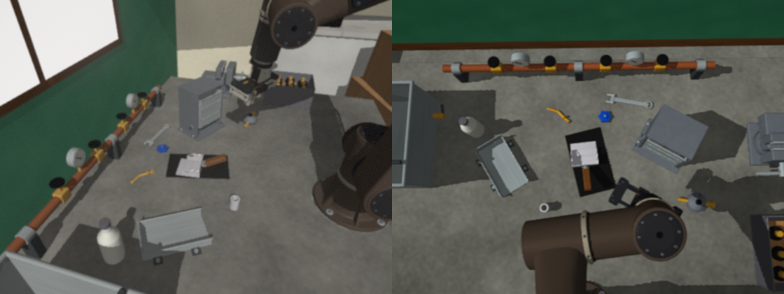

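View pics/z31b.png

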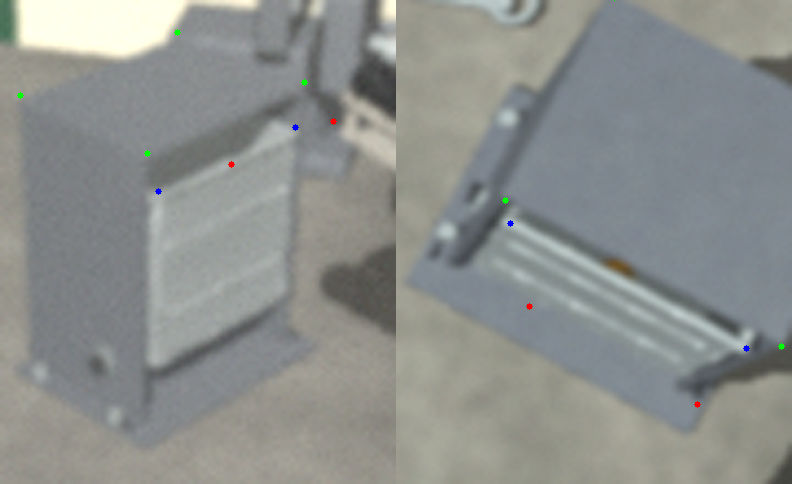

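```bash
python3 -c "
from h import *
st(); print(r.close_job())"
```

```text
31.35 [ 0.393  -0.1981  0.2152] [-179.8878    9.8975  150.5939] F [ 0.3045 -1.2341  0.0976] w 0.00036233129253898904 j [   4.3   -8.9  -38.     7.   -52.8 -127.6]
the job is handed in; nothing more can be done
None
```

I finished the job and handed it in at 31.4 s. The scoop picked up all five caps in one pass and tipped them into the bin. I then laid the scoop back flat on the mat and pushed the bin upright under its hood.

**Last checks:**
- **Caps:** all five were visible in the bin after tipping. With the bin closed only one still shows, through the gap under the hood. The trough is empty and I saw no stray caps.
- **Scoop and bystanders:** the scoop lies flat on the mat. By eye in the side and top views, the other things on the ledge are where they were; I did not measure them.
- **Bin:** the pictures show it upright to within about 4 mm of where I calculated it should sit, which is about the limit of my measurement. A second, gentler push (about 13 N) met a firm stop at the same place, and the bin looked the same before and after.

**What didn't go cleanly:**
- **Force spike:** the first push ended with a brief force of about 44 N. The moment readings on the second push, at the same place, point to the fingertips against the closed bin. I can't fully rule out the gripper's body, which has a 40 N limit.
- **Joint limits:** the arm came very close to its range limits while tilting the scoop up (joint 3). In an attempt at a steeper push it reached them (joints 3 and 6). I backed out, and no reading was past a limit.

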